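Load the bottle carrier with flasks and bottles

TASK

Load the four-bay carrier for the cold store: stand the two conical flasks in the two bays beside its handle and the two screw-cap bottles in the other two bays, one to a bay, set down gently on the floor of the bay. Keep them upright all the way, and leave the two squat jars standing where they are.

Things in the scene. Friction and masses are not known exactly. Their poses are not given: they have to be found in the camera images.
- carrier: fixed grey box, any yaw, 191 x 191 mm, walls 45 mm high, 5 mm thick, floor 5 mm, a 42 mm high cross parts it into 4 bays 88 x 88 mm. A steel bar handle juts 35 mm from its -x wall. Origin: under the centre, on the bench; x points away from the handle, z up. Bay centres (x, y): beside the handle (-46.5, -46.5), (-46.5, 46.5) mm; the others (46.5, -46.5), (46.5, 46.5) mm
- flask_short: clear conical flask, cream stopper, 121 mm high, base 64 mm across, 80 g. Origin: centre of the underside; z up along the axis. Loose, standing upright on the bench. Stopper 31 mm across, from 105 to 121 mm high: grasp it there; below it the sides widen as a cone, 28 mm across at 104, 36 mm at 80
- flask_tall: clear conical flask, pale yellow contents, white stopper, 141 mm high, base 68 mm across, 240 g. Origin: centre of the underside; z up along the axis. Loose, standing upright on the bench. Stopper 33 mm across, from 126 to 141 mm high: grasp it there; below it the sides widen as a cone, 31 mm across at 125, 40 mm at 98
- bottle_short: amber round screw-cap bottle, straight sides 60 mm across, 120 mm high, 180 g. Origin: centre of the underside; z up along the axis. Loose, standing upright on the bench. Cap 34 mm across, from 102 to 120 mm high: grasp it there
- bottle_tall: clear round screw-cap bottle, straight sides 62 mm across, 140 mm high, 210 g. Origin: centre of the underside; z up along the axis. Loose, standing upright on the bench. Cap 36 mm across, from 119 to 140 mm high: grasp it there
- jar_wide_lid: white squat jar, white lid nearly as wide as itself, 68 mm across, 85 mm high. Does not belong in the carrier. Origin: centre of the underside; z up along the axis. Loose, standing upright on the bench.
- jar_narrow_lid: clear squat glass jar, black cap 39 mm across, 68 mm across, 100 mm high. Does not belong in the carrier. Origin: centre of the underside; z up along the axis. Loose, standing upright on the bench.

How it is judged:
By the outcome, as a careful person would: the job done as asked, in the order asked, and still so for the second after the job is handed in, with the robot touching nothing.
It also fails if it takes over 102 s, if anything falls off the work surface, if the arm or the gripper's body presses on something with over 40 N, if the wrist force passes 120 N, or if a joint passes its speed limit or range.

ROBOT

A 6-joint arm with a two-finger parallel gripper is mounted at the origin on a cart in front of the work surface, level with it; the furniture and walls round the work are solid. World frame = base frame: x ahead of the robot, y to its left, z up, the work surface at z = 0. Lengths are in m, angles in rad, forces in N, time in s.
With the tool pointing down it reaches from about 0.4 to 0.825 m from the base axis. Payload 7 kg.
Tool frame: the origin (TCP) lies midway between the tips of the shut fingers; the grasp point (between the pads) lies 19 mm behind it; z points along the fingers, y is the direction in which the jaws open and shut (so a half turn about z gives the same grasp; the last joint's range is limited). The gripper opens to 85 mm and grips with 20 to 120 N. Pads are 22 mm wide; open, the fingers measure 114 mm over their backs; the gripper's body (76 mm by 85 mm) begins 54 mm behind the grasp point. The pads swing forward as they close: fully open they stand 13 mm farther back than shut.
Start: joints at [-0.867, 0.359, 0.012, 0, -1.224, -0.288], TCP at [0.273, -0.617, 0.209] pointing down, gripper open.
Joint ranges: [-3.07, 3.07], [-1.43, 2.12], [-1.02, 1.25], [-3.03, 1.67], [-3.05, -0], [-3.03, 3.03]. Speed limits (rad/s): [2.39, 2.39, 3.01, 3.14, 3.14, 3.14].

INTERFACE

Orientations are given as a unit quaternion [w, x, y, z].
In Python, from cell import env gives the robot as it stands. The module is installed in compiled form; this text tells all that it offers.
- The arm moves only by the tool carry_out, never from a script. Its argument "commands" is one flat list of numbers, 4 for each row, row after row: the shift along the tool's x, y, z in mm, then the turn about the tool's z in degrees. A call has 1 to 8 rows; each row shifts and turns the pose as measured when the row begins, along the tool's axes as they then stand; what a row does not reach is not made up. A row lasts 1/8 s, in which the tool goes at most 62.5 mm and 10.7 degrees, less where a joint would pass 70% of its speed; a pose out of reach is approached as far as the arm can. A call is refused whole if a number of a shift passes 62.5 or a number of a turn 10.7, either way. A call with a gripper value outside its range is refused whole. "jaw" is the opening, from -1 (shut) to 1 (fully open), set as the call begins (left out, the last holds). The fingers move at their own pace and stop on an object; the grip force is fixed at half the most. Time passes only in rows, so rows that do not move let the fingers close. It gives the time, the measured TCP pose, the force and the opening at its end, in the units of the state.
- env.get_state(): the state, without advancing time (a new reading comes with each control period).
- env.grab_frame(name): name is "side" or "top"; returns a dict with "pixels" (480x640x3 uint8, red, green, blue), "camera_matrix" (3x3 intrinsics, pixels), "dist" ([k1, k2, p1, p2, k3] as OpenCV has them; the pictures are not rectified), "camera_from_world" (4x4, takes a point from world to camera coordinates). Camera axes: x right, y up, looking along -z (the intrinsics and any distortion apply to the point x, -y, -z); pixel columns grow to the right and rows downward; lengths in m; the calibration is good to about 2 mm. A picture is of the moment at which its call begins. There is no depth.
- env.finish_job(): hands the job in, once; it reports no verdict.
The state is a dict: "clock": time; "joint_positions": joint angles; "qvel": joint speeds; "joint_torque": joint torques, N m; "tcp_pos": TCP position; "tcp_rot": TCP orientation; "ft_force": force on the tool from outside, world axes, zero at the start; "moment": the same for the moment, N m; "finger_gap": finger opening in m.
Only numpy, scipy, OpenCV 4.12 (cv2) and the standard library are available. Lean on these libraries where they do the work, as an engineer would, in place of code of your own. Each camera call takes 0.05 s, during which the arm holds its last target.

## Working session

There is one attempt and no reset: what is moved stays moved. The work goes in short steps, Python scripts to look and compute and a tool call to move; the robot and the scene stay as the last step left them, time stands still between calls to the robot, and variables do not carry over. Pictures are saved under pics/ and viewed, and the job is handed in when it is done.

Besides the shell and the picture viewer there is one more tool, called after "Request:" by a JSON object that holds its "api" and its "payload". carry_out: Moves the arm, as the interface text tells. Its arguments: {"type":"object","properties":{"commands":{"type":"array","items":{"type":"number"}},"jaw":{"type":"number"}},"required":["commands"]}

```bash
mkdir -p pics; ls; cat > h.py <<'E'
import numpy as np, cv2
from cell import env
def grab(n,fn=None):
    f=env.grab_frame(n)
    if fn: cv2.imwrite('pics/'+fn,f['pixels'][:,:,::-1])
    np.save('pics/'+n+'.npy',f,allow_pickle=True)
    return f
def load(n): return np.load('pics/'+n+'.npy',allow_pickle=True).item()
def ray(f,u,v):
    K=np.array(f['camera_matrix'],float);d=np.array(f['dist'],float)
    p=cv2.undistortPoints(np.array([[[u,v]]],float),K,d)[0,0]
    T=np.array(f['camera_from_world']);R=T[:3,:3];c=-R.T@T[:3,3]
    r=R.T@np.array([p[0],-p[1],-1.]);return c,r/np.linalg.norm(r)
def onz(f,u,v,z):
    c,r=ray(f,u,v);return c+r*(z-c[2])/r[2]
def tri(f,a,g,b):
    c1,r1=ray(f,*a);c2,r2=ray(g,*b)
    s=np.linalg.lstsq(np.stack([r1,-r2],1),c2-c1,rcond=None)[0]
    p,q=c1+r1*s[0],c2+r2*s[1];return (p+q)/2,np.linalg.norm(p-q)
def proj(f,P):
    K=np.array(f['camera_matrix'],float);d=np.array(f['dist'],float)
    T=np.array(f['camera_from_world']);q=T[:3,:3]@np.asarray(P,float)+T[:3,3]
    return cv2.projectPoints(np.array([[q[0],-q[1],-q[2]]]),np.zeros(3),np.zeros(3),K,d)[0].ravel()
E
python3 - <<'E'
from h import *
for n in('side','top'):
    f=grab(n,n+'0.png');T=np.array(f['camera_from_world']);print(n,-T[:3,:3].T@T[:3,3],T[:3,:3].round(2).tolist(),f['dist'])
print(env.get_state())
E
```

```text
pics
side [-0.14965238  0.9838638   0.49010242] [[-0.81, -0.58, 0.02], [0.21, -0.27, 0.94], [-0.54, 0.77, 0.34]] [0.00833488 0.         0.         0.         0.        ]
top [ 0.38510544 -0.01987469  1.13484391] [[-0.02, -1.0, -0.03], [0.99, -0.03, 0.16], [-0.16, -0.02, 0.99]] [0.06059541 0.         0.         0.         0.        ]
{'clock': 0.1, 'joint_positions': array([-8.66883186e-01,  3.59298069e-01,  1.11546922e-02, -3.32457097e-04,
       -1.22406821e+00, -2.88077475e-01]), 'qvel': array([-0.00055141, -0.00322683,  0.00318609,  0.00173098,  0.00024488,
        0.00243305]), 'joint_torque': array([-1.26391613e-03, -5.84767342e+01,  2.94107723e+01,  6.95463136e+00,
       -3.20616833e-03,  1.76780429e-05]), 'tcp_pos': array([ 0.27245528, -0.61707301,  0.20816602]), 'tcp_rot': array([-1.99304717e-04, -2.06367592e-01,  9.78474267e-01,  6.96740386e-04]), 'ft_force': array([-0.25095817, -0.45037531, -0.08711686]), 'moment': array([-0.01973425,  0.00858909, -0.01279554]), 'finger_gap': 0.08547511805057183}
```

View pics/side0.png

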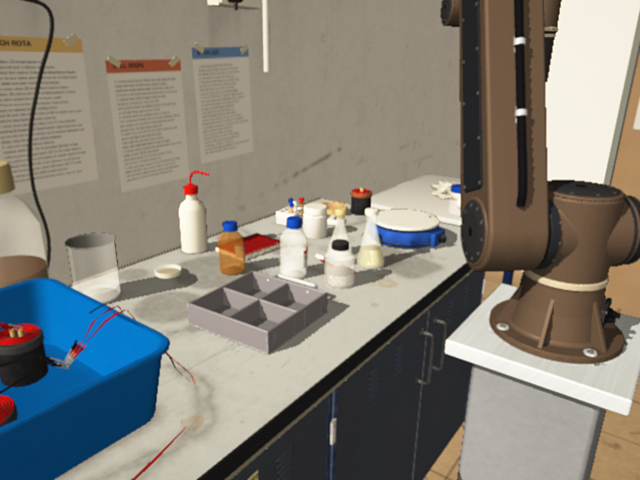

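View pics/top0.png

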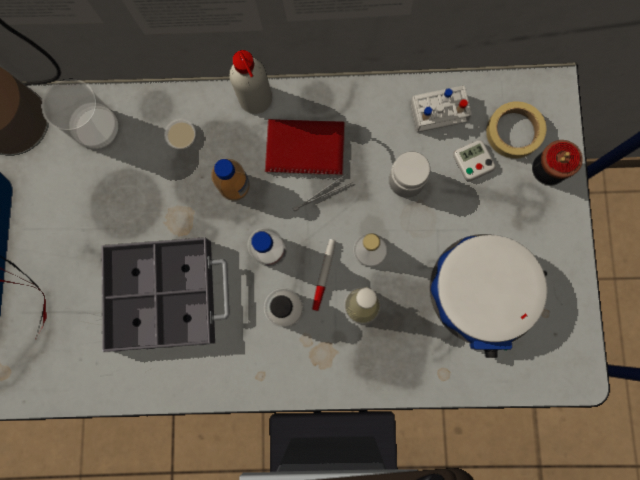

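Top view: the carrier is at about (157,295) with its handle at (220,290). Caps are amber (225,168), clear bottle (262,241), short flask (372,242) and tall flask (367,299). The jars are at (410,170) and (282,307). I'll zoom in next.

```bash
python3 - <<'E'
from h import *
t=load('top')['pixels'][:,:,::-1];s=load('side')['pixels'][:,:,::-1]
cv2.imwrite('pics/tz.png',cv2.resize(t[140:360,90:440],(800,503),interpolation=cv2.INTER_CUBIC))
cv2.imwrite('pics/sz.png',cv2.resize(s[190:360,180:400],(776,600),interpolation=cv2.INTER_CUBIC))
E
```

```text
(no output)
```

View pics/tz.png

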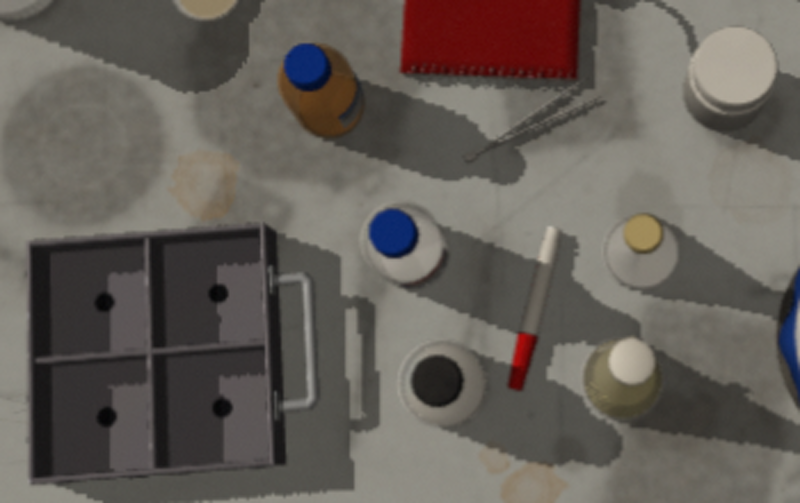

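View pics/sz.png

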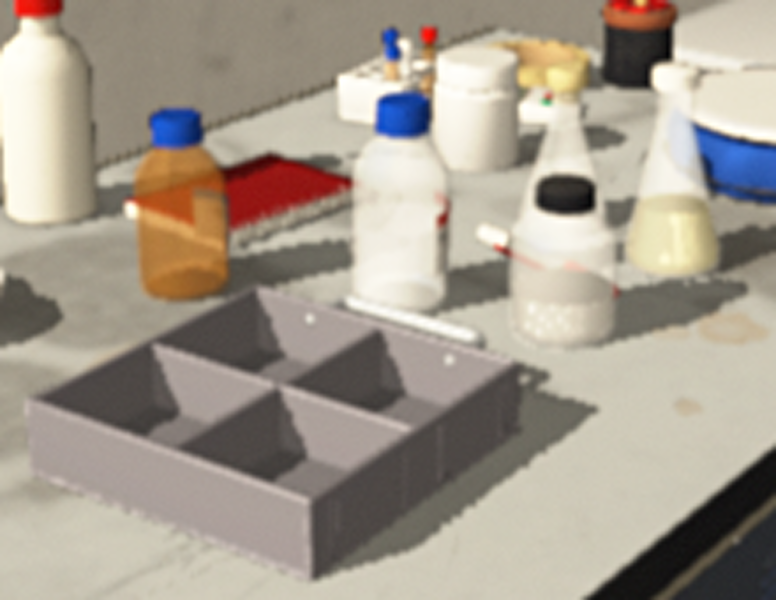

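```bash
cat > seg.py <<'E'
from h import *
def blob(f,box,lo,hi):
    x0,y0,x1,y1=box
    h=cv2.cvtColor(f['pixels'],cv2.COLOR_RGB2HSV)[y0:y1,x0:x1]
    m=cv2.inRange(h,np.array(lo),np.array(hi))
    n,l,st,c=cv2.connectedComponentsWithStats(m)
    i=1+np.argmax(st[1:,4]);x,y,w,hh,a=st[i]
    pts=cv2.convexHull(np.argwhere((l==i).astype(np.uint8))[:,::-1].astype(np.float32))
    M=cv2.moments(pts)
    return (M['m10']/M['m00']+x0,M['m01']/M['m00']+y0),(x+x0,y+y0,w,hh,a)
E
python3 - <<'E'
from seg import *
t,s=load('top'),load('side')
B=((100,120,50),(130,255,255))
jobs={'bs':((205,150,245,190),(215,215,250,240),B,B,.111,.034),
'bt':((245,225,285,265),(275,205,310,235),B,B,.1295,.036)}
for n,(bt,bs,ct,cs,z,d) in jobs.items():
    a,ra=blob(t,bt,*ct);b,rb=blob(s,bs,*cs);p,e=tri(t,a,s,b)
    print(n,np.round(a,1),ra,np.round(b,1),rb,'tri',p.round(4),round(e,4),'top@z',onz(t,*a,z).round(4),'side@z',onz(s,*b,z).round(4))
def hsv(f,b):
    h=cv2.cvtColor(f['pixels'],cv2.COLOR_RGB2HSV)[b[1]:b[3],b[0]:b[2]];
    for r in h: print(' '.join('%d/%d/%d'%tuple(x) for x in r))
hsv(t,(360,232,384,254));print();hsv(t,(355,288,380,315));print();hsv(s,(328,204,350,222));print();hsv(s,(362,204,382,222))
E
```

```text
bs [223.3 167.9] (np.int32(215), np.int32(159), np.int32(18), np.int32(19), np.int32(272)) [229.4 225.9] (np.int32(223), np.int32(221), np.int32(14), np.int32(11), np.int32(133)) tri [0.6792 0.1673 0.111 ] 0.0036 top@z [0.6807 0.1685 0.111 ] side@z [0.6767 0.1675 0.111 ]
bt [261.4 241.3] (np.int32(252), np.int32(232), np.int32(20), np.int32(20), np.int32(312)) [293.8 222.2] (np.int32(287), np.int32(216), np.int32(15), np.int32(13), np.int32(161)) tri [0.5453 0.1002 0.1298] 0.003 top@z [0.5466 0.1011 0.1295] side@z [0.5441 0.0993 0.1295]
21/27/132 25/24/130 25/24/128 21/25/130 23/24/129 25/24/128 23/24/128 23/26/128 21/26/127 24/28/126 26/29/125 23/27/125 21/28/126 23/27/125 25/26/126 25/26/127 25/24/128 23/24/130 21/25/130 21/27/131 23/25/130 19/27/131 23/24/129 23/25/130
23/23/131 23/24/130 23/26/129 23/24/128 25/22/128 21/26/128 21/28/128 24/32/126 23/46/122 22/57/120 22/65/118 21/71/115 21/68/112 21/57/108 23/42/110 22/33/117 23/27/125 23/26/128 23/25/130 21/27/131 23/25/130 21/26/129 23/25/130 21/25/131
23/23/134 23/25/131 21/25/130 25/22/129 20/24/127 22/31/124 22/52/122 21/77/1
[... 18374 characters left out ...]
244 23/17/246 22/16/246 24/16/246 21/18/242 23/30/231 23/30/232 22/29/236 23/28/236 23/28/235 23/28/235
21/34/175 22/32/175 23/32/175 22/35/182 21/33/203 20/31/224 24/26/232 23/22/237 23/18/240 19/15/242 22/16/244 22/16/246 22/16/246 20/19/241 23/30/231 23/30/233 22/27/238 22/27/237 22/29/236 23/28/235
23/36/172 21/34/171 24/37/167 22/34/172 21/34/197 20/32/222 23/26/231 24/21/236 22/16/238 20/10/236 19/12/239 21/15/245 22/16/246 21/18/241 23/27/233 23/26/237 22/24/240 22/23/239 22/24/237 24/27/235
22/35/170 20/38/169 21/32/166 20/37/172 21/33/198 20/34/226 25/26/233 23/19/236 23/9/234 15/2/229 15/4/232 19/12/241 21/15/244 19/17/243 22/23/239 21/22/242 22/20/244 22/19/242 22/23/240 22/25/239
```

```bash
python3 - <<'E'
from seg import *
t,s=load('top'),load('side')
a1,r1=blob(t,(360,230,384,256),(15,80,95),(28,255,255))
a2,r2=blob(t,(355,285,380,312),(15,30,126),(25,50,255))
for n,a,b,z in(('fs',a1,(341.2,213),.113),('ft',a2,(371.4,211.5),.1335)):
    p,e=tri(t,a,s,b);print(n,np.round(a,1),r1,r2,p.round(4),round(e,4),onz(t,*a,z).round(4),onz(s,*b,z).round(4))
Z=lambda x,y:(x/2.2857+90-.3,y/2.2857+140-.3)
Zs=lambda x,y:(x/3.527+180-.35,y/3.527+190-.35)
print('cross',onz(t,*Z(151,352),.042),'tri',tri(t,Z(151,352),s,Zs(277,387)))
for q in((36,360),(266,347),(147,238),(153,468)):print(onz(t,*Z(*q),.042).round(4))
print('holes')
for q in((104,302),(218,293),(106,416),(221,407)):print(onz(t,*Z(*q),.005).round(4))
print('corners')
for q in((31,241),(265,226),(284,463),(33,480)):print(onz(t,*Z(*q),.045).round(4))
for q in((37,402),(312,502),(519,367),(258,292)):print('side',onz(s,*Zs(*q),.045).round(4))
print('jar n, w lids',onz(t,*Z(437,381),.1),onz(t,*Z(735,68),.085))
print(onz(s,*Zs(565,188),.1), onz(s,*Zs(478,60),.085))
E
```

```text
fs [370.9 241.4] (np.int32(363), np.int32(234), np.int32(17), np.int32(16), np.int32(215)) (np.int32(356), np.int32(288), np.int32(20), np.int32(20), np.int32(315)) [ 0.5416 -0.0848  0.1085] 0.0061 [ 0.5436 -0.083   0.113 ] [ 0.5303 -0.0729  0.113 ]
ft [365.5 297.5] (np.int32(363), np.int32(234), np.int32(17), np.int32(16), np.int32(215)) (np.int32(356), np.int32(288), np.int32(20), np.int32(20), np.int32(315)) [ 0.4461 -0.0703  0.1335] 0.004 [ 0.4479 -0.0694  0.1335] [ 0.4442 -0.071   0.1335]
cross [0.47074016 0.30224554 0.042     ] tri (array([0.4708656 , 0.30283876, 0.0398785 ]), np.float64(0.00010098206459998765))
[0.4672 0.3922 0.042 ]
[0.472  0.2119 0.042 ]
[0.5616 0.3074 0.042 ]
[0.3811 0.2985 0.042 ]
holes
[0.5156 0.3524 0.005 ]
[0.5203 0.2594 0.005 ]
[0.4233 0.3482 0.005 ]
[0.4277 0.2556 0.005 ]
corners
[0.5613 0.3983 0.045 ]
[0.568  0.2127 0.045 ]
[0.382  0.1965 0.045 ]
[0.3748 0.3897 0.045 ]
side [0.5513 0.4005 0.045 ]
side [0.3682 0.3928 0.045 ]
side [0.375  0.2106 0.045 ]
side [0.5589 0.221  0.045 ]
jar n, w lids [0.43878706 0.07244612 0.1       ] [ 0.67466279 -0.16074194  0.085     ]
[0.43262358 0.08031903 0.1       ] [ 0.67018826 -0.15669414  0.085     ]
```

Measured positions agree with the stated heights and sizes: cap heights 0.111, 0.130, 0.1085 and 0.1335 m, cross top 0.040 m, bay pitch 93 mm. I'll square the tool first (jaws along world y), with a smaller opening.

Request:
{"api": "carry_out", "payload": {"commands": [0, 0, -15, 8, 0, 0, -15, 8, 0, 0, -15, 8, 0, 0, -5, 0], "jaw": 0.4}}

```text
clock: 0.6
tcp_pos: [0.2719, -0.6159, 0.2564]
tcp_rot: [-0.002, 0.007, 1.0, 0.003]
ft_force: [-0.2, -0.3, 0.5]
finger_gap: 0.0601
```

Request:
{"api": "carry_out", "payload": {"commands": [-5, 20, 0, 0, -15, 45, 0, 0, -15, 45, 0, 0, -15, 45, 0, 0, -15, 45, 0, 0, -15, 45, 0, 0, -15, 45, 0, 0, -15, 45, 0, 0]}}

```text
clock: 1.6
tcp_pos: [0.3823, -0.2669, 0.2518]
tcp_rot: [-0.004, -0.002, 1.0, 0.007]
ft_force: [0.8, -0.2, 0.7]
finger_gap: 0.0599
```

Request:
{"api": "carry_out", "payload": {"commands": [-15, 45, 0, 0, -15, 45, 0, 0, -15, 45, 0, 0, -15, 35, 0, 0, -5, 20, 0, 0, 0, 0, 0, 0]}}

```text
clock: 2.35
tcp_pos: [0.4417, -0.0642, 0.2507]
tcp_rot: [-0.005, -0.014, 1.0, 0.008]
ft_force: [-0.4, -0.1, -0.5]
finger_gap: 0.0597
```

Request:
{"api": "carry_out", "payload": {"commands": [-4, -6, 0, 1.5, 0, 0, 20, 0, 0, 0, 30, 0, 0, 0, 20, 0, 0, 0, 10, 0, 0, 0, 0, 0]}}

```text
clock: 3.1
tcp_pos: [0.4437, -0.0738, 0.1678]
tcp_rot: [-0.005, 0.002, 1.0, 0.007]
ft_force: [0.5, -0.6, -0.4]
finger_gap: 0.0598
```

```bash
python3 - <<'E'
from h import *
s=grab('side')['pixels'][:,:,::-1];t=grab('top')['pixels'][:,:,::-1]
a=cv2.resize(s[150:290,300:420],(400,467),interpolation=cv2.INTER_CUBIC);b=cv2.resize(t[220:340,320:420],(389,467),interpolation=cv2.INTER_CUBIC)
cv2.imwrite('pics/z1.png',np.hstack([a,b]));print(env.get_state()['tcp_pos'])
E
```

```text
[ 0.44445333 -0.07341765  0.16874731]
```

View pics/z1.png

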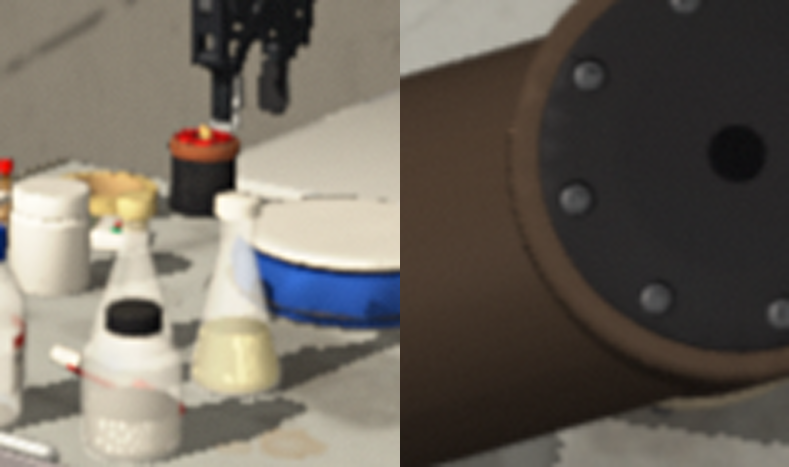

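```bash
python3 - <<'E'
from h import *
s=load('side');T=np.array([.4445,-.0734,.1687])
Z=lambda p:((p[0]-300)*3.333,(p[1]-150)*3.335)
for dz in(0,.01,.02):
  for dy in(.035,-.035,0):print(dz,dy,np.round(Z(proj(s,T+[0,dy,dz])),0))
print(np.round(Z(proj(s,[.446,-.0703,.1335])),0),np.round(Z(proj(s,[.4445,-.0734,.1335])),0))
E
```

```text
0 0.035 [216. 167.]
0 -0.035 [266. 147.]
0 0 [242. 156.]
0.01 0.035 [217. 153.]
0.01 -0.035 [267. 133.]
0.01 0 [243. 143.]
0.02 0.035 [218. 138.]
0.02 -0.035 [268. 119.]
0.02 0 [243. 129.]
[235. 205.] [239. 204.]
```

```bash
python3 - <<'E'
from h import *
s=load('side')['pixels'][:,:,::-1]
cv2.imwrite('pics/z2.png',cv2.resize(s[120:225,340:420],(457,600),interpolation=cv2.INTER_CUBIC))
E
```

```text
(no output)
```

View pics/z2.png

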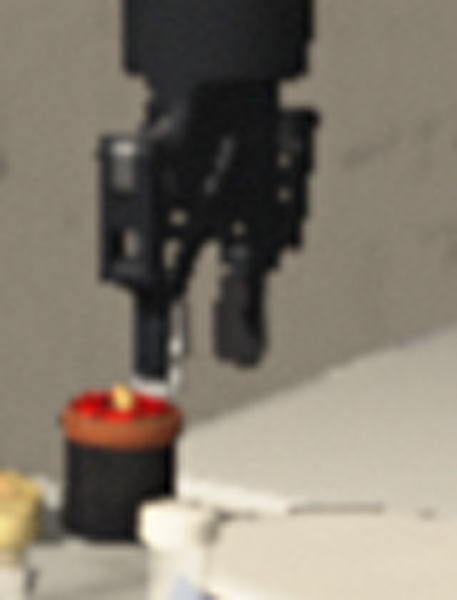

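Request:
{"api": "carry_out", "payload": {"commands": [-1, 3, 10, 0, 0, 0, 20, 0, 0, 0, 15, 0, 0, 0, 5, 0, 0, 0, 0, 0]}}

```text
clock: 3.82
tcp_pos: [0.4472, -0.0686, 0.1187]
tcp_rot: [-0.002, 0.001, 1.0, 0.008]
ft_force: [0.1, -0.9, 0.8]
finger_gap: 0.0596
```

```bash
python3 - <<'E'
from h import *
s=grab('side')['pixels'][:,:,::-1];print(env.get_state()['tcp_pos'])
cv2.imwrite('pics/z3.png',cv2.resize(s[140:245,340:420],(457,600),interpolation=cv2.INTER_CUBIC))
E
```

```text
[ 0.44736854 -0.06859701  0.11894393]
```

View pics/z3.png

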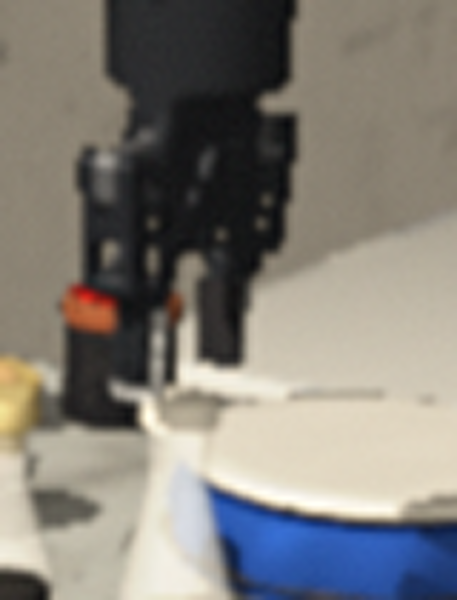

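Request:
{"api": "carry_out", "payload": {"commands": [1, -2, 8, 0, 0, 0, 5, 0, 0, 0, 0, 0]}}

```text
clock: 4.25
tcp_pos: [0.4469, -0.0704, 0.1059]
tcp_rot: [-0.001, 0.001, 1.0, 0.008]
ft_force: [-0.5, -0.8, 0.0]
finger_gap: 0.0595
```

```bash
python3 - <<'E'
from h import *
s=grab('side')['pixels'][:,:,::-1];print(env.get_state()['tcp_pos'])
cv2.imwrite('pics/z4.png',cv2.resize(s[170:235,350:410],(554,600),interpolation=cv2.INTER_CUBIC))
E
```

```text
[ 0.44700724 -0.07034512  0.10609601]
```

View pics/z4.png

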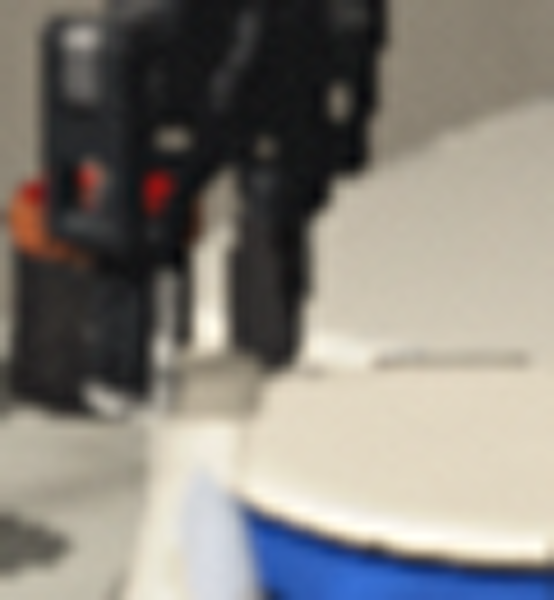

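The fingertips straddle the white stopper (stopper at px ~(373,211)), with the tips about level with its lower rim. Closing the jaws.

Request:
{"api": "carry_out", "payload": {"commands": [0, 0, 0, 0, 0, 0, 0, 0, 0, 0, 0, 0, 0, 0, 0, 0, 0, 0, 0, 0, 0, 0, 0, 0], "jaw": -1}}

```text
clock: 5.05
tcp_pos: [0.4473, -0.0704, 0.1067]
tcp_rot: [-0.0, 0.001, 1.0, 0.008]
ft_force: [-0.3, -0.3, -0.5]
finger_gap: 0.0305
```

Request:
{"api": "carry_out", "payload": {"commands": [0, 0, -5, 0, 0, 0, -15, 0, 0, 0, -10, 0, 0, 0, 0, 0]}}

```text
clock: 5.55
tcp_pos: [0.4465, -0.0708, 0.1372]
tcp_rot: [-0.001, 0.001, 1.0, 0.008]
ft_force: [0.7, 0.5, -1.4]
finger_gap: 0.03
```

```bash
python3 - <<'E'
from h import *
s=grab('side')['pixels'][:,:,::-1];print(env.get_state())
cv2.imwrite('pics/z5.png',cv2.resize(s[140:280,320:430],(471,600),interpolation=cv2.INTER_CUBIC))
E
```

```text
{'clock': 5.6, 'joint_positions': array([ 0.26475895,  0.0540199 , -0.55177355, -0.02042604, -0.96315951,
       -1.82694857]), 'qvel': array([ 8.12117719e-04,  9.45177749e-03, -1.14715756e-02, -2.95861010e-03,
        5.70686591e-03, -3.07959246e-05]), 'joint_torque': array([-3.35599900e-03, -3.13860297e+01,  2.68238479e+01,  6.47209302e+00,
       -5.67405007e-02, -7.29231579e-04]), 'tcp_pos': array([ 0.44620545, -0.07083293,  0.1367779 ]), 'tcp_rot': array([-0.00127007,  0.00151991,  0.99996322,  0.00834447]), 'ft_force': array([-0.20566027,  0.45585515, -2.2683658 ]), 'moment': array([-0.05806323,  0.02467721,  0.00976408]), 'finger_gap': 0.03035577529102825}
```

View pics/z5.png

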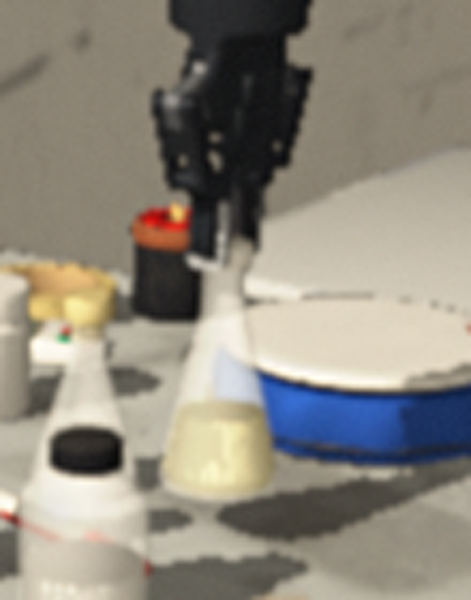

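Flask lifted; the force reading of 2.3 N fits 240 g. Base clearance is 30 mm. Raising to clear the jar, then carrying to the near handle bay at (0.427, 0.255).

Request:
{"api": "carry_out", "payload": {"commands": [0, 0, -15, 0, 0, 0, -25, 0, 0, 0, -25, 0, 0, 0, -25, 0, 0, 0, -15, 0, 0, 0, 0, 0]}}

```text
clock: 6.35
tcp_pos: [0.4456, -0.073, 0.2473]
tcp_rot: [-0.002, 0.002, 1.0, 0.008]
ft_force: [-0.5, -0.9, -2.6]
finger_gap: 0.0305
```

Request:
{"api": "carry_out", "payload": {"commands": [1, 15, 0, 0, 2, 30, 0, 0, 2, 40, 0, 0, 2, 40, 0, 0, 2, 40, 0, 0, 2, 40, 0, 0, 2, 40, 0, 0, 2, 30, 0, 0]}}

```text
clock: 7.35
tcp_pos: [0.4261, 0.2119, 0.2462]
tcp_rot: [-0.006, 0.003, 1.0, 0.006]
ft_force: [1.0, -0.7, -2.2]
finger_gap: 0.0303
```

Request:
{"api": "carry_out", "payload": {"commands": [0, 25, 0, 0, 0, 15, 0, 0, 0, 3, 0, 0, 0, 0, 0, 0]}}

```text
clock: 7.85
tcp_pos: [0.4235, 0.2584, 0.2439]
tcp_rot: [-0.008, 0.002, 1.0, 0.005]
ft_force: [0.3, 0.1, -1.9]
finger_gap: 0.0301
```

```bash
python3 - <<'E'
from h import *
s=grab('side')['pixels'][:,:,::-1];print(env.get_state()['tcp_pos'])
cv2.imwrite('pics/z6.png',cv2.resize(s[150:360,180:400],(629,600),interpolation=cv2.INTER_CUBIC))
E
```

```text
[0.42354158 0.25817538 0.24393821]
```

View pics/z6.png

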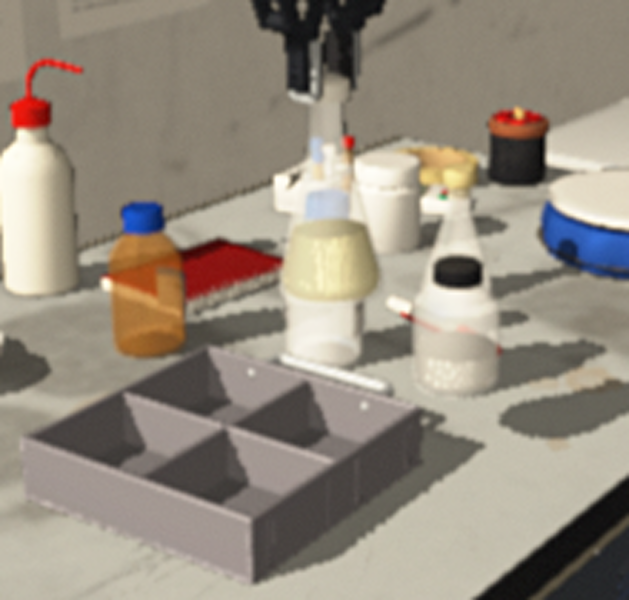

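Request:
{"api": "carry_out", "payload": {"commands": [-4, -4, 0, 0, 0, 0, 15, 0, 0, 0, 25, 0, 0, 0, 25, 0, 0, 0, 10, 0, 0, 0, 0, 0]}}

```text
clock: 8.65
tcp_pos: [0.4266, 0.2513, 0.1647]
tcp_rot: [-0.008, 0.004, 1.0, 0.005]
ft_force: [0.3, -0.3, -2.5]
finger_gap: 0.0302
```

```bash
python3 - <<'E'
from h import *
s=grab('side')['pixels'][:,:,::-1];print(env.get_state()['tcp_pos'])
cv2.imwrite('pics/z7.png',cv2.resize(s[190:360,180:360],(635,600),interpolation=cv2.INTER_CUBIC))
E
```

```text
[0.42679559 0.25154709 0.16514526]
```

View pics/z7.png

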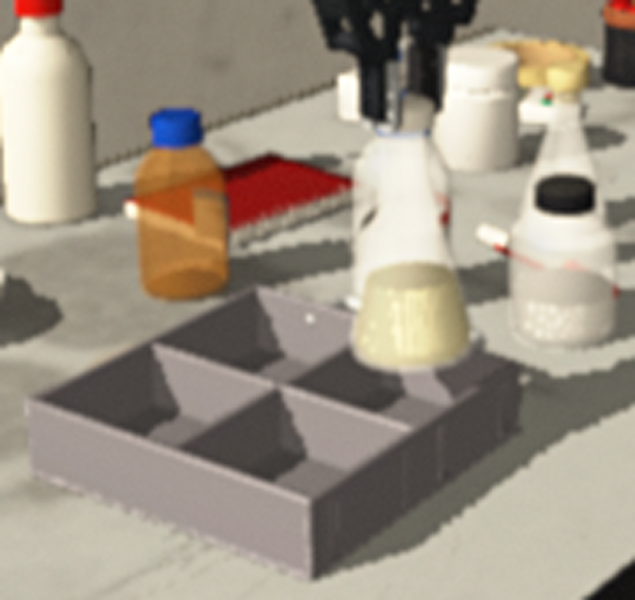

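```bash
python3 - <<'E'
from h import *
s=load('side')
Z=lambda p:np.round(((p[0]-180+.35)*3.527,(p[1]-190+.35)*3.527),0)
for P in([.427,.2545,.005],[.4268,.2515,.058],[.427,.2545,.058],[.4268,.2515,.1915],[.427,.2545,.045]):print(P,Z(proj(s,P)))
E
```

```text
[0.427, 0.2545, 0.005] [396. 434.]
[0.4268, 0.2515, 0.058] [399. 346.]
[0.427, 0.2545, 0.058] [396. 348.]
[0.4268, 0.2515, 0.1915] [400. 114.]
[0.427, 0.2545, 0.045] [396. 369.]
```

```bash
python3 - <<'E'
from h import *
s=load('side');im=cv2.resize(s['pixels'][190:360,180:360,::-1],(635,600),interpolation=cv2.INTER_CUBIC)
c=np.array([.471,.303]);a=np.radians(92.7);u=np.array([np.cos(a),np.sin(a)]);v=np.array([-u[1],u[0]])
def d(x,y,z,col):
    p=proj(s,[*(c+x*u+y*v),z]);q=(int((p[0]-180+.5)*3.527),int((p[1]-190+.5)*3.527));cv2.circle(im,q,3,col,-1)
for x in(-.0955,.0955):
  for y in(-.0955,.0955):d(x,y,.045,(0,0,255));d(x,y,0,(255,0,255))
d(0,0,.042,(0,255,0))
for x in(-.0465,.0465):
  for y in(-.0465,.0465):d(x,y,.005,(0,255,255))
cv2.imwrite('pics/z8.png',im)
E
```

```text
(no output)
```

View pics/z8.png

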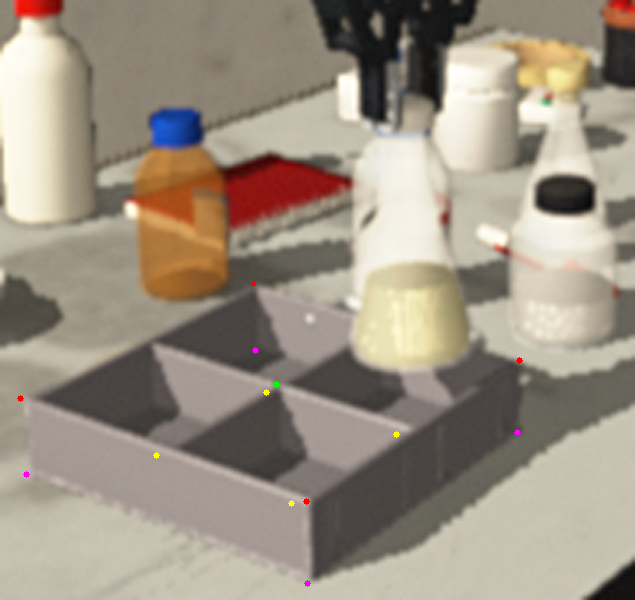

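```bash
python3 - <<'E'
from h import *
s=grab('top')['pixels'][:,:,::-1]
cv2.imwrite('pics/z9.png',cv2.resize(s[140:380,60:380],(800,600),interpolation=cv2.INTER_CUBIC))
E
```

```text
(no output)
```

View pics/z9.png

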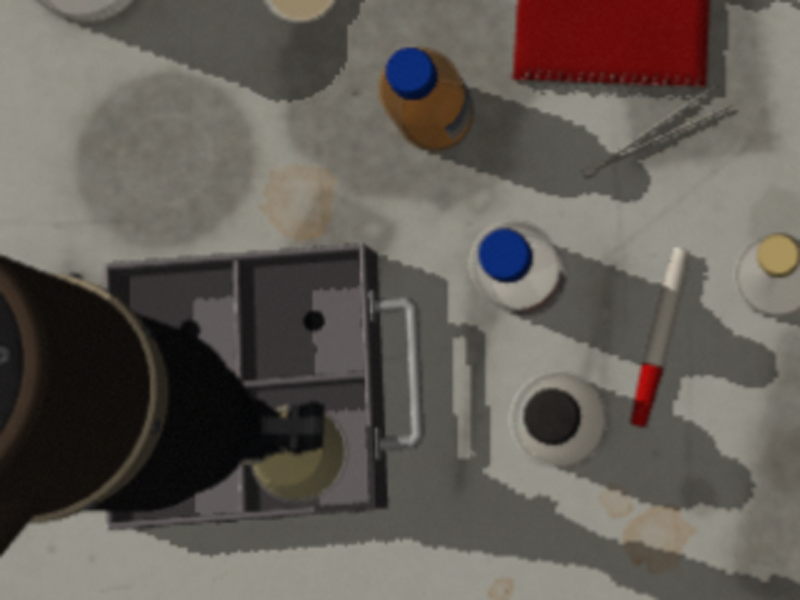

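```bash
python3 - <<'E'
from h import *
t=load('top')
for q in((297,453),(343,453),(297,501)):print(onz(t,q[0]/2.5+60-.3,q[1]/2.5+140-.3,.058).round(4))
E
```

```text
[0.4207 0.2565 0.058 ]
[0.4197 0.2241 0.058 ]
[0.3875 0.2559 0.058 ]
```

Request:
{"api": "carry_out", "payload": {"commands": [-6, 0, 0, 0, 0, 0, 15, 0, 0, 0, 15, 0, 0, 0, 8, 0, 0, 0, 0, 0]}}

```text
clock: 9.38
tcp_pos: [0.4335, 0.2529, 0.126]
tcp_rot: [-0.007, 0.004, 1.0, 0.006]
ft_force: [-0.4, -1.0, -2.0]
finger_gap: 0.0303
```

```bash
python3 - <<'E'
from h import *
s=grab('top')['pixels'][:,:,::-1]
cv2.imwrite('pics/z10.png',cv2.resize(s[230:370,90:250],(686,600),interpolation=cv2.INTER_CUBIC))
E
```

```text
(no output)
```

View pics/z10.png

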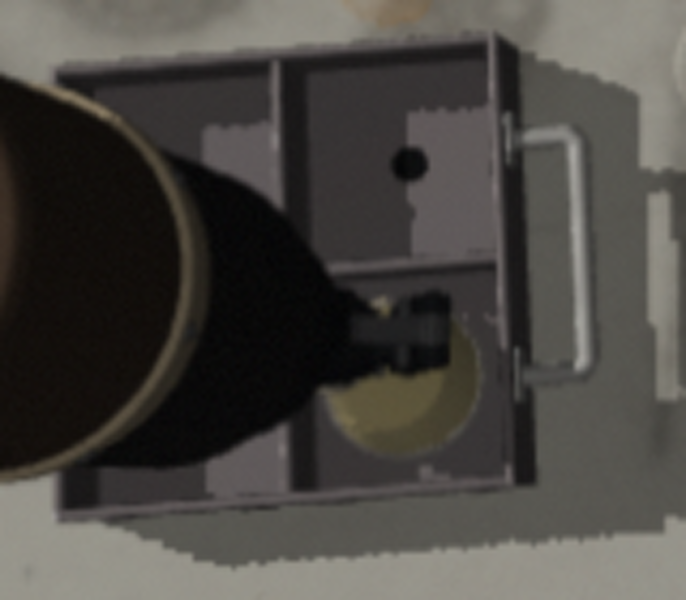

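Request:
{"api": "carry_out", "payload": {"commands": [0, -2, 5, 0, 0, 0, 5, 0, 0, 0, 2, 0, 0, 0, 0, 0]}}

```text
clock: 9.93
tcp_pos: [0.4339, 0.2515, 0.1143]
tcp_rot: [-0.006, 0.004, 1.0, 0.007]
ft_force: [-0.4, -0.1, -2.4]
finger_gap: 0.03
```

Request:
{"api": "carry_out", "payload": {"commands": [0, 0, 2, 0, 0, 0, 1.5, 0, 0, 0, 0, 0]}}

```text
clock: 10.3
tcp_pos: [0.4348, 0.2522, 0.112]
tcp_rot: [-0.005, 0.003, 1.0, 0.007]
ft_force: [0.9, 0.1, -2.9]
finger_gap: 0.0304
```

Request:
{"api": "carry_out", "payload": {"commands": [0, 0, 2, 0, 0, 0, 1.5, 0, 0, 0, 0, 0]}}

```text
clock: 10.68
tcp_pos: [0.437, 0.2532, 0.1122]
tcp_rot: [-0.003, 0.002, 1.0, 0.008]
ft_force: [-0.3, -0.0, -2.8]
finger_gap: 0.0301
```

```bash
python3 - <<'E'
from h import *
for i in range(3):
    s=env.get_state();print(s['tcp_pos'],s['ft_force']);
    f=grab('side')
cv2.imwrite('pics/z11.png',cv2.resize(f['pixels'][190:360,180:360,::-1],(635,600),interpolation=cv2.INTER_CUBIC))
E
```

```text
[0.43699188 0.25321901 0.11219654] [-0.32671551 -0.02623335 -2.82172137]
[0.43706047 0.25335466 0.11211586] [ 0.74994259 -0.26527374 -2.46212301]
[0.43687676 0.25328521 0.11180427] [ 0.2366134   0.29982769 -2.60429912]
```

View pics/z11.png

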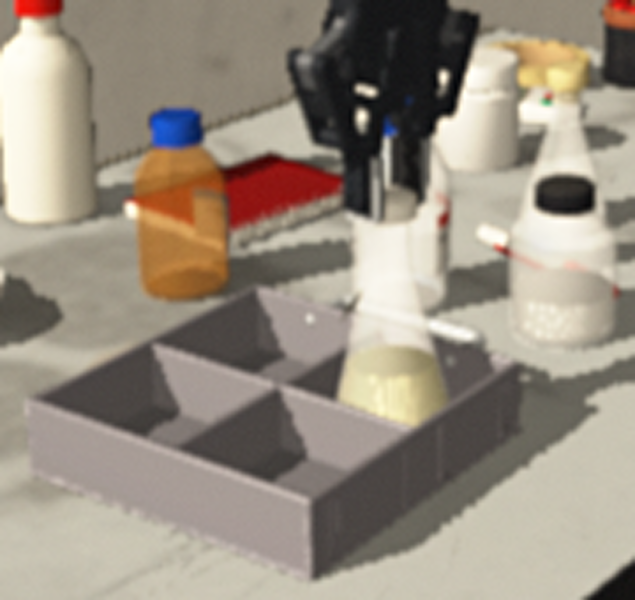

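Request:
{"api": "carry_out", "payload": {"commands": [4, 0, 2, 0, 0, 0, 4, 0, 0, 0, 0, 0]}}

```text
clock: 11.2
tcp_pos: [0.4384, 0.2549, 0.1123]
tcp_rot: [0.003, 0.0, 1.0, 0.01]
ft_force: [-0.3, 0.1, -3.1]
finger_gap: 0.0303
```

```bash
python3 - <<'E'
from h import *
s=env.get_state()
for k in s: print(k,np.round(s[k],3))
f=grab('side');cv2.imwrite('pics/z12.png',f['pixels'][:,:,::-1])
E
```

```text
clock 11.2
joint_positions [ 0.908  0.163 -0.495 -0.009 -0.895 -2.474]
qvel [-0.002 -0.012  0.011  0.022 -0.014 -0.001]
joint_torque [-7.4000e-02 -4.0011e+01  2.6457e+01  6.6780e+00  1.5000e-02 -2.0000e-03]
tcp_pos [0.438 0.255 0.112]
tcp_rot [0.003 0.    1.    0.01 ]
ft_force [-0.348  0.132 -3.139]
moment [-0.103  0.053  0.02 ]
finger_gap 0.03
```

View pics/z12.png

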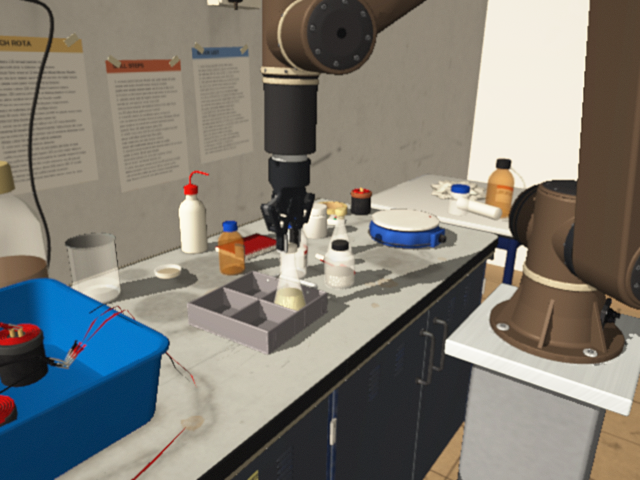

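Request:
{"api": "carry_out", "payload": {"commands": [3, 0, 3, 0]}}

```text
clock: 11.38
tcp_pos: [0.4381, 0.2563, 0.1116]
tcp_rot: [0.005, -0.001, 1.0, 0.01]
ft_force: [3.0, -5.6, 29.9]
finger_gap: 0.0303
```

```bash
python3 - <<'E'
from h import *
s=env.get_state()
for k in s: print(k,np.round(s[k],3))
f=grab('side');a=cv2.resize(f['pixels'][230:330,240:340,::-1],(400,400),interpolation=cv2.INTER_CUBIC)
f=grab('top');b=cv2.resize(f['pixels'][260:360,140:240,::-1],(400,400),interpolation=cv2.INTER_CUBIC)
cv2.imwrite('pics/z13.png',np.hstack([a,b]))
E
```

```text
clock 11.375
joint_positions [ 0.913  0.161 -0.501 -0.005 -0.886 -2.48 ]
qvel [ 0.039 -0.026 -0.052  0.035  0.055 -0.045]
joint_torque [  2.922 -24.99   16.607  -0.201   1.361   0.152]
tcp_pos [0.438 0.256 0.112]
tcp_rot [ 0.005 -0.001  1.     0.01 ]
ft_force [ 3.048 -5.568 29.908]
moment [-2.627 -0.964 -0.049]
finger_gap 0.03
```

View pics/z13.png

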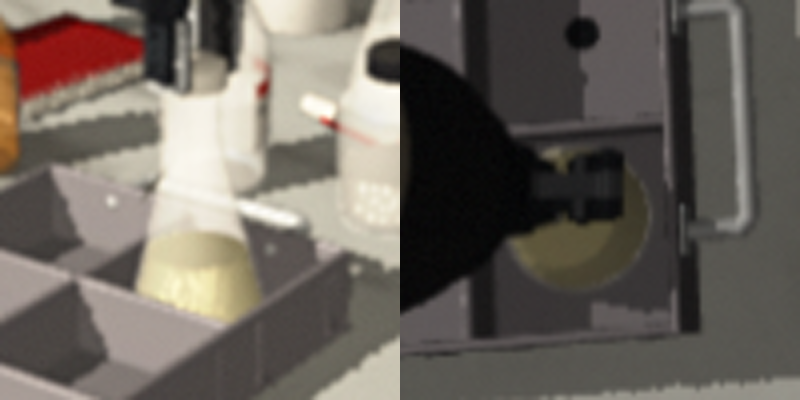

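Contact confirmed: the flask is on the floor and inside its bay walls (top view px ~(285,315)). Relaxing the press, then releasing and rising.

Request:
{"api": "carry_out", "payload": {"commands": [0, 0, 0, 0, 0, 0, 0, 0]}}

```text
clock: 11.72
tcp_pos: [0.4382, 0.2564, 0.112]
tcp_rot: [0.006, -0.001, 1.0, 0.011]
ft_force: [0.7, -0.2, 0.9]
finger_gap: 0.0305
```

Request:
{"api": "carry_out", "payload": {"commands": [0, 0, 0, 0, 0, 0, 0, 0, 0, 0, 0, 0, 0, 0, 0, 0], "jaw": 0.4}}

```text
clock: 12.22
tcp_pos: [0.4373, 0.2562, 0.1106]
tcp_rot: [0.005, -0.001, 1.0, 0.01]
ft_force: [-0.0, -0.6, 0.0]
finger_gap: 0.06
```

Request:
{"api": "carry_out", "payload": {"commands": [0, 0, -10, 0, 0, 0, -30, 0, 0, 0, -40, 0, 0, 0, -40, 0, 0, 0, -20, 0, 0, 0, 0, 0]}}

```text
clock: 12.98
tcp_pos: [0.436, 0.253, 0.2584]
tcp_rot: [0.006, -0.001, 1.0, 0.01]
ft_force: [0.2, -0.4, -0.9]
finger_gap: 0.0599
```

Request:
{"api": "carry_out", "payload": {"commands": [-6, -20, 0, 0, -13, -42, 0, 0, -13, -42, 0, 0, -13, -42, 0, 0, -13, -42, 0, 0, -13, -42, 0, 0, -13, -42, 0, 0, -13, -40, 0, 0]}}

```text
clock: 13.98
tcp_pos: [0.5328, -0.0665, 0.2479]
tcp_rot: [0.003, -0.003, 1.0, 0.01]
ft_force: [1.1, 0.4, 0.4]
finger_gap: 0.0594
```

Request:
{"api": "carry_out", "payload": {"commands": [-7, -18, 0, 0, 0, -6, 0, 0, 0, 0, 0, 0]}}

```text
clock: 14.35
tcp_pos: [0.5389, -0.0937, 0.2444]
tcp_rot: [0.0, -0.001, 1.0, 0.01]
ft_force: [0.7, 0.5, -0.3]
finger_gap: 0.0599
```

```bash
python3 - <<'E'
from h import *
f=grab('side');a=cv2.resize(f['pixels'][190:340,240:390,::-1],(450,450),interpolation=cv2.INTER_CUBIC)
f=grab('top');b=cv2.resize(f['pixels'][230:380,90:240,::-1],(450,450),interpolation=cv2.INTER_CUBIC)
cv2.imwrite('pics/z14.png',cv2.resize(np.hstack([a,b]),(800,400)))
E
```

```text
(no output)
```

View pics/z14.png

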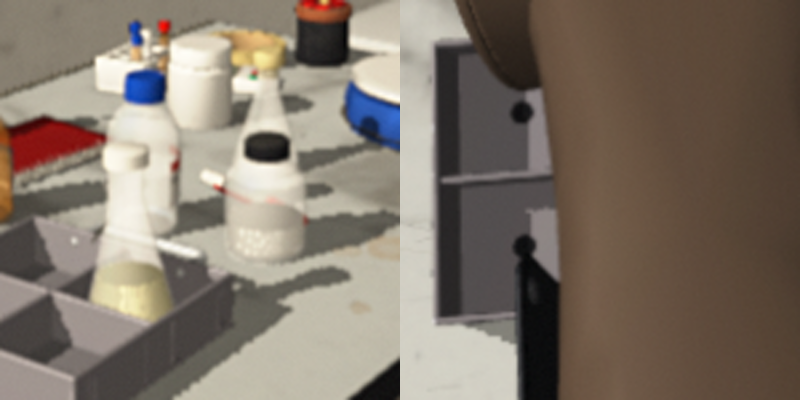

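Request:
{"api": "carry_out", "payload": {"commands": [-2, 9.5, 0, 0, 0, 0, 20, 0, 0, 0, 35, 0, 0, 0, 35, 0, 0, 0, 20, 0, 0, 0, 0, 0]}}

```text
clock: 15.2
tcp_pos: [0.5427, -0.0738, 0.1344]
tcp_rot: [0.003, -0.005, 1.0, 0.011]
ft_force: [0.9, 0.2, 0.7]
finger_gap: 0.0598
```

```bash
python3 - <<'E'
from h import *
f=grab('side');cv2.imwrite('pics/z15.png',cv2.resize(f['pixels'][160:260,300:390,::-1],(540,600),interpolation=cv2.INTER_CUBIC))
E
```

```text
(no output)
```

View pics/z15.png

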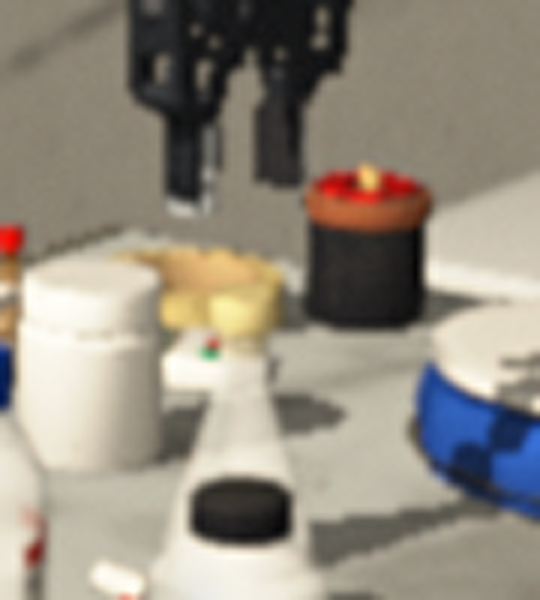

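Request:
{"api": "carry_out", "payload": {"commands": [1, -10, 0, 0, 0, 0, 0, 0]}}

```text
clock: 15.5
tcp_pos: [0.5438, -0.0837, 0.1375]
tcp_rot: [0.006, -0.006, 1.0, 0.011]
ft_force: [0.0, -0.4, -0.7]
finger_gap: 0.0599
```

Request:
{"api": "carry_out", "payload": {"commands": [3, 0, 10, 0, 0, 0, 20, 0, 0, 0, 14, 0, 0, 0, 5, 0, 0, 0, 0, 0]}}

```text
clock: 16.12
tcp_pos: [0.5416, -0.0831, 0.0875]
tcp_rot: [0.007, -0.005, 1.0, 0.011]
ft_force: [0.2, -0.4, -0.4]
finger_gap: 0.06
```

```bash
python3 - <<'E'
from h import *
f=grab('side');cv2.imwrite('pics/z16.png',cv2.resize(f['pixels'][170:240,310:370,::-1],(514,600),interpolation=cv2.INTER_CUBIC))
E
```

```text
(no output)
```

View pics/z16.png

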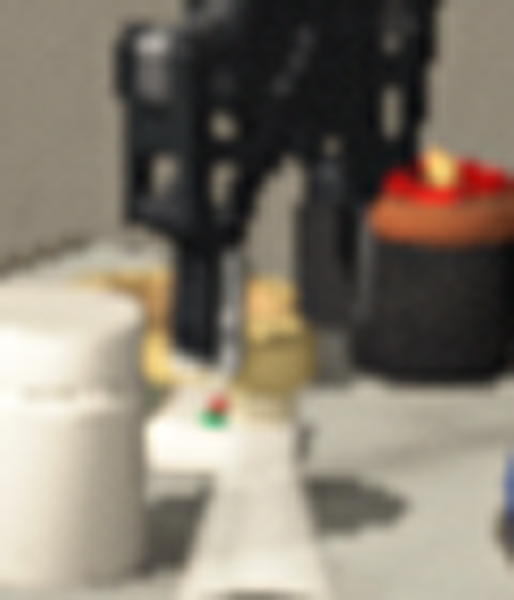

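Request:
{"api": "carry_out", "payload": {"commands": [0, 0, 3, 0, 0, 0, 0, 0]}}

```text
clock: 16.42
tcp_pos: [0.5425, -0.0829, 0.0854]
tcp_rot: [0.008, -0.005, 1.0, 0.011]
ft_force: [0.2, -0.5, -0.3]
finger_gap: 0.0596
```

Request:
{"api": "carry_out", "payload": {"commands": [0, 0, 0, 0, 0, 0, 0, 0, 0, 0, 0, 0, 0, 0, 0, 0, 0, 0, 0, 0, 0, 0, 0, 0], "jaw": -1}}

```text
clock: 17.18
tcp_pos: [0.543, -0.083, 0.0862]
tcp_rot: [0.009, -0.006, 1.0, 0.011]
ft_force: [-0.0, 0.3, -0.4]
finger_gap: 0.0282
```

Request:
{"api": "carry_out", "payload": {"commands": [0, 0, -5, 0, 0, 0, -15, 0, 0, 0, -10, 0, 0, 0, 0, 0]}}

```text
clock: 17.68
tcp_pos: [0.5426, -0.0837, 0.1188]
tcp_rot: [0.009, -0.006, 1.0, 0.011]
ft_force: [-0.8, 0.5, -1.2]
finger_gap: 0.0281
```

```bash
python3 - <<'E'
from h import *
f=grab('side');cv2.imwrite('pics/z17.png',cv2.resize(f['pixels'][150:290,290:390,::-1],(428,600),interpolation=cv2.INTER_CUBIC))
E
```

```text
(no output)
```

View pics/z17.png

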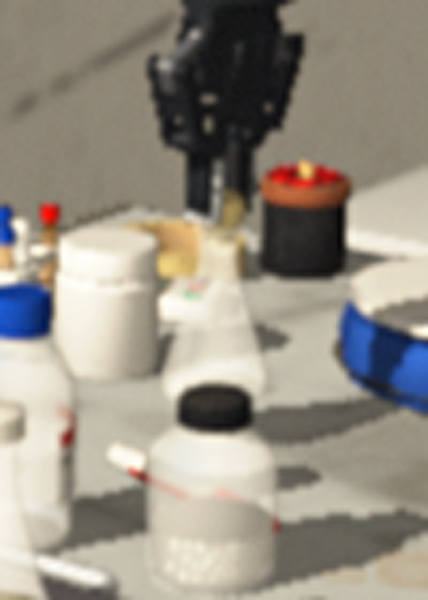

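Request:
{"api": "carry_out", "payload": {"commands": [0, 0, -15, 0, 0, 0, -30, 0, 0, 0, -35, 0, 0, 0, -35, 0, 0, 0, -25, 0, 0, 0, -10, 0, 0, 0, 0, 0]}}

```text
clock: 18.6
tcp_pos: [0.5385, -0.0875, 0.2758]
tcp_rot: [0.008, -0.005, 1.0, 0.011]
ft_force: [-0.2, -1.4, -2.9]
finger_gap: 0.0279
```

Request:
{"api": "carry_out", "payload": {"commands": [1, 15, 0, 0, 2, 30, 0, 0, 2, 40, 0, 0, 2, 40, 0, 0, 2, 40, 0, 0, 2, 40, 0, 0, 2, 40, 0, 0, 2, 30, 0, 0]}}

```text
clock: 19.6
tcp_pos: [0.5144, 0.1976, 0.2713]
tcp_rot: [0.0, -0.004, 1.0, 0.009]
ft_force: [0.5, 0.1, -0.6]
finger_gap: 0.0283
```

Request:
{"api": "carry_out", "payload": {"commands": [-4, 28, 0, 0, -4, 18, 0, 0, 0, 6, 20, 0, 0, 0, 35, 0, 0, 0, 25, 0, 0, 0, 0, 0]}}

```text
clock: 20.35
tcp_pos: [0.5182, 0.2561, 0.1846]
tcp_rot: [-0.003, -0.006, 1.0, 0.006]
ft_force: [0.9, 0.4, -0.3]
finger_gap: 0.0282
```

```bash
python3 - <<'E'
from h import *
f=grab('side');a=cv2.resize(f['pixels'][190:340,200:350,::-1],(450,450),interpolation=cv2.INTER_CUBIC)
f=grab('top');b=cv2.resize(f['pixels'][220:370,90:240,::-1],(450,450),interpolation=cv2.INTER_CUBIC)
cv2.imwrite('pics/z18.png',cv2.resize(np.hstack([a,b]),(800,400)))
E
```

```text
(no output)
```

View pics/z18.png

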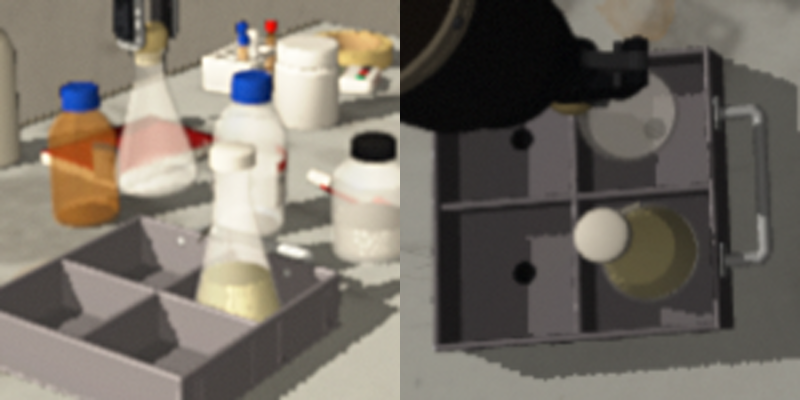

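```bash
python3 - <<'E'
from h import *
t=load('top')
print(onz(t,175.9-.3,262.4-.3,.098),onz(t,183.7-.3,314.5-.3,.005))
E
```

```text
[0.5196098  0.25282372 0.098     ] [0.43439031 0.26124768 0.005     ]
```

Request:
{"api": "carry_out", "payload": {"commands": [-1, 6, 0, 0, 0, 0, 15, 0, 0, 0, 25, 0, 0, 0, 25, 0, 0, 0, 12, 0, 0, 0, 0, 0]}}

```text
clock: 21.2
tcp_pos: [0.5223, 0.2661, 0.1102]
tcp_rot: [0.001, -0.006, 1.0, 0.009]
ft_force: [-0.3, 0.1, -0.8]
finger_gap: 0.0283
```

```bash
python3 - <<'E'
from h import *
f=grab('side');a=cv2.resize(f['pixels'][190:340,200:350,::-1],(450,450),interpolation=cv2.INTER_CUBIC)
f=grab('top');b=cv2.resize(f['pixels'][220:370,90:240,::-1],(450,450),interpolation=cv2.INTER_CUBIC)
cv2.imwrite('pics/z19.png',cv2.resize(np.hstack([a,b]),(800,400)))
E
```

```text
(no output)
```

View pics/z19.png

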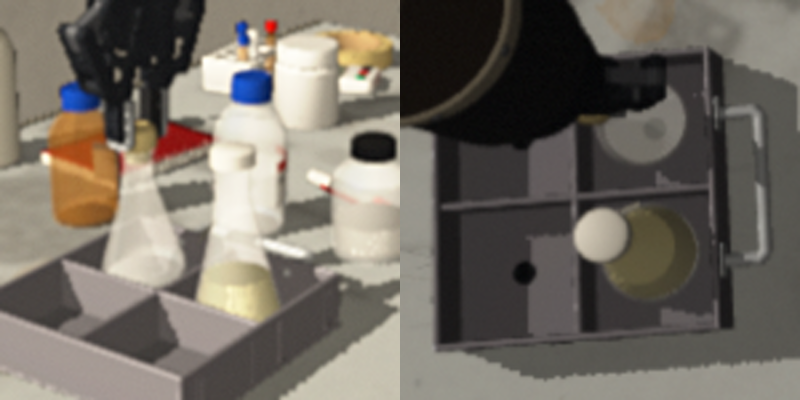

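Request:
{"api": "carry_out", "payload": {"commands": [3, -6, 5, 0, 0, 0, 6, 0, 0, 0, 3, 0, 0, 0, 0, 0]}}

```text
clock: 21.8
tcp_pos: [0.5208, 0.2611, 0.0984]
tcp_rot: [0.003, -0.006, 1.0, 0.011]
ft_force: [0.6, 0.2, -1.6]
finger_gap: 0.0281
```

Request:
{"api": "carry_out", "payload": {"commands": [0, 0, 4, 0, 0, 0, 2, 0]}}

```text
clock: 22.05
tcp_pos: [0.521, 0.2615, 0.0923]
tcp_rot: [0.003, -0.006, 1.0, 0.011]
ft_force: [-0.6, -0.4, -1.3]
finger_gap: 0.0286
```

Request:
{"api": "carry_out", "payload": {"commands": [0, 0, 1.5, 0]}}

```text
clock: 22.18
tcp_pos: [0.5214, 0.2617, 0.0913]
tcp_rot: [0.004, -0.006, 1.0, 0.011]
ft_force: [-2.7, -1.3, 9.9]
finger_gap: 0.0282
```

Contact at TCP z 0.0913, as predicted (about 10 N). Releasing.

Request:
{"api": "carry_out", "payload": {"commands": [0, 0, 0, 0, 0, 0, 0, 0, 0, 0, 0, 0, 0, 0, 0, 0], "jaw": 0.4}}

```text
clock: 22.68
tcp_pos: [0.5217, 0.2619, 0.0915]
tcp_rot: [0.004, -0.006, 1.0, 0.012]
ft_force: [0.2, 0.4, -0.6]
finger_gap: 0.0599
```

Request:
{"api": "carry_out", "payload": {"commands": [0, 0, -10, 0, 0, 0, -30, 0, 0, 0, -40, 0, 0, 0, -40, 0, 0, 0, -30, 0, 0, 0, 0, 0]}}

```text
clock: 23.42
tcp_pos: [0.5207, 0.2579, 0.2499]
tcp_rot: [0.005, -0.006, 1.0, 0.012]
ft_force: [-0.0, 0.3, -1.1]
finger_gap: 0.0599
```

Request:
{"api": "carry_out", "payload": {"commands": [-3, -20, 0, 0, -6, -40, 0, 0, -6, -40, 0, 0, -6, -32, 0, 0, -3, -14, 0, 0, 0, -6, 0, 0, 0, 0, 0, 0]}}

```text
clock: 24.3
tcp_pos: [0.5447, 0.0977, 0.2435]
tcp_rot: [0.002, -0.006, 1.0, 0.011]
ft_force: [-0.5, -0.1, 0.5]
finger_gap: 0.0597
```

Down to TCP z ≈ 0.15 for a check look.

Request:
{"api": "carry_out", "payload": {"commands": [0, 2.5, 15, 0, 0, 0, 30, 0, 0, 0, 30, 0, 0, 0, 15, 0, 0, 0, 0, 0]}}

```text
clock: 24.92
tcp_pos: [0.5439, 0.106, 0.148]
tcp_rot: [0.002, -0.008, 1.0, 0.011]
ft_force: [0.6, -0.4, 0.9]
finger_gap: 0.0593
```

```bash
python3 - <<'E'
from h import *
f=grab('side');a=cv2.resize(f['pixels'][160:310,220:350,::-1],(520,600),interpolation=cv2.INTER_CUBIC)
cv2.imwrite('pics/z20.png',a)
E
```

```text
(no output)
```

View pics/z20.png

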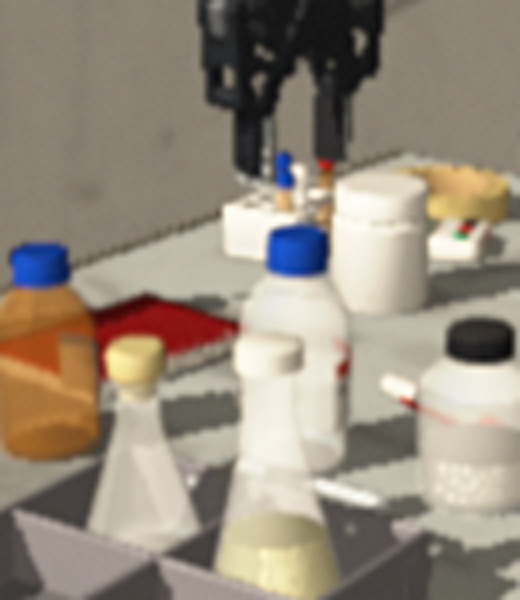

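Request:
{"api": "carry_out", "payload": {"commands": [0, -6, 0, 0, 0, 0, 15, 0, 0, 0, 20, 0, 0, 0, 8, 0, 0, 0, 0, 0]}}

```text
clock: 25.6
tcp_pos: [0.5466, 0.1013, 0.1062]
tcp_rot: [0.005, -0.008, 1.0, 0.012]
ft_force: [0.1, 0.3, 0.6]
finger_gap: 0.0597
```

```bash
python3 - <<'E'
from h import *
f=grab('side');a=cv2.resize(f['pixels'][170:260,250:330,::-1],(533,600),interpolation=cv2.INTER_CUBIC)
cv2.imwrite('pics/z21.png',a)
E
```

```text
(no output)
```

View pics/z21.png

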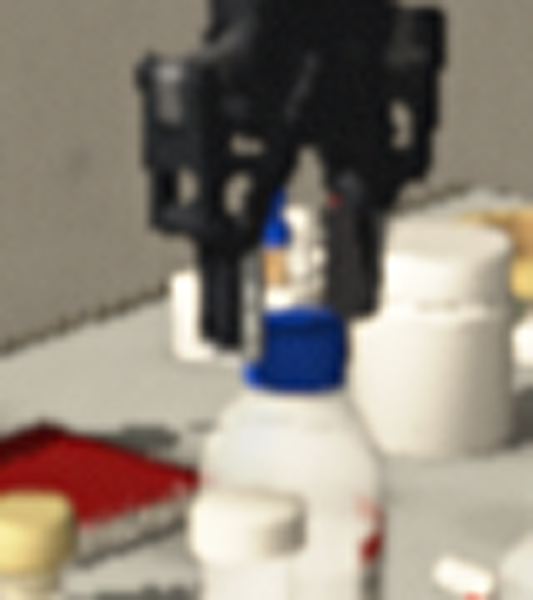

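Request:
{"api": "carry_out", "payload": {"commands": [2, -1, 4, 0, 0, 0, 0, 0]}}

```text
clock: 25.9
tcp_pos: [0.5452, 0.1006, 0.1032]
tcp_rot: [0.006, -0.008, 1.0, 0.012]
ft_force: [-0.8, -0.3, -0.7]
finger_gap: 0.0599
```

Request:
{"api": "carry_out", "payload": {"commands": [0, 0, 0, 0, 0, 0, 0, 0, 0, 0, 0, 0, 0, 0, 0, 0, 0, 0, 0, 0, 0, 0, 0, 0], "jaw": -1}}

```text
clock: 26.65
tcp_pos: [0.546, 0.1009, 0.1041]
tcp_rot: [0.007, -0.008, 1.0, 0.013]
ft_force: [0.2, -0.8, 0.2]
finger_gap: 0.0329
```

Request:
{"api": "carry_out", "payload": {"commands": [0, 0, -5, 0, 0, 0, -15, 0, 0, 0, -10, 0, 0, 0, 0, 0]}}

```text
clock: 27.15
tcp_pos: [0.5449, 0.0999, 0.136]
tcp_rot: [0.006, -0.008, 1.0, 0.013]
ft_force: [-0.3, -0.3, -2.3]
finger_gap: 0.0327
```

```bash
python3 - <<'E'
from h import *
f=grab('side');a=cv2.resize(f['pixels'][150:300,220:350,::-1],(520,600),interpolation=cv2.INTER_CUBIC)
cv2.imwrite('pics/z22.png',a)
E
```

```text
(no output)
```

View pics/z22.png

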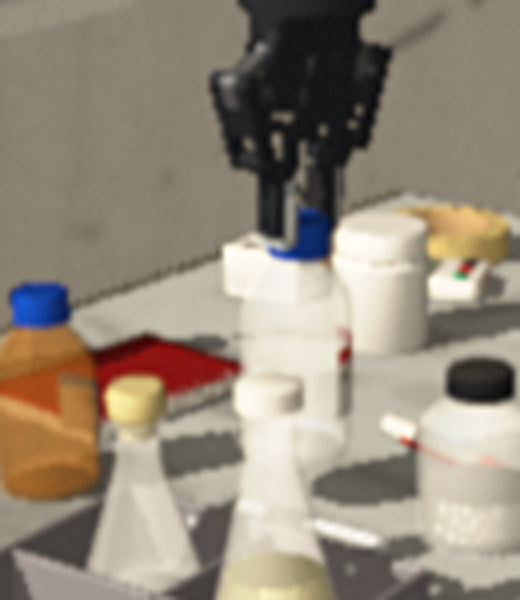

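Request:
{"api": "carry_out", "payload": {"commands": [0, 0, -15, 0, 0, 0, -30, 0, 0, 0, -35, 0, 0, 0, -35, 0, 0, 0, -25, 0, 0, 0, -10, 0, 0, 0, 0, 0]}}

```text
clock: 28.08
tcp_pos: [0.5418, 0.0951, 0.2929]
tcp_rot: [0.005, -0.008, 1.0, 0.012]
ft_force: [-0.4, 0.4, -3.0]
finger_gap: 0.0332
```

Request:
{"api": "carry_out", "payload": {"commands": [7, 15, 0, 0, 14, 30, 0, 0, 18, 38, 0, 0, 18, 38, 0, 0, 18, 38, 0, 0, 18, 34, 0, 0, 12, 25, 0, 0, 6, 12, 0, 0]}}

```text
clock: 29.08
tcp_pos: [0.4173, 0.3309, 0.2871]
tcp_rot: [-0.001, -0.007, 1.0, 0.008]
ft_force: [0.0, 0.3, -2.5]
finger_gap: 0.0328
```

Request:
{"api": "carry_out", "payload": {"commands": [-5, 12, 0, 0, -3, 2, 20, 0, 0, 0, 35, 0, 0, 0, 30, 0, 0, 0, 15, 0, 0, 0, 0, 0]}}

```text
clock: 29.82
tcp_pos: [0.4273, 0.3476, 0.183]
tcp_rot: [-0.002, -0.007, 1.0, 0.007]
ft_force: [-0.1, 0.8, -1.3]
finger_gap: 0.0328
```

```bash
python3 - <<'E'
from h import *
f=grab('side');a=cv2.resize(f['pixels'][190:340,180:330,::-1],(450,450),interpolation=cv2.INTER_CUBIC)
f=grab('top');b=cv2.resize(f['pixels'][220:370,90:240,::-1],(450,450),interpolation=cv2.INTER_CUBIC)
cv2.imwrite('pics/z23.png',cv2.resize(np.hstack([a,b]),(800,400)))
E
```

```text
(no output)
```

View pics/z23.png

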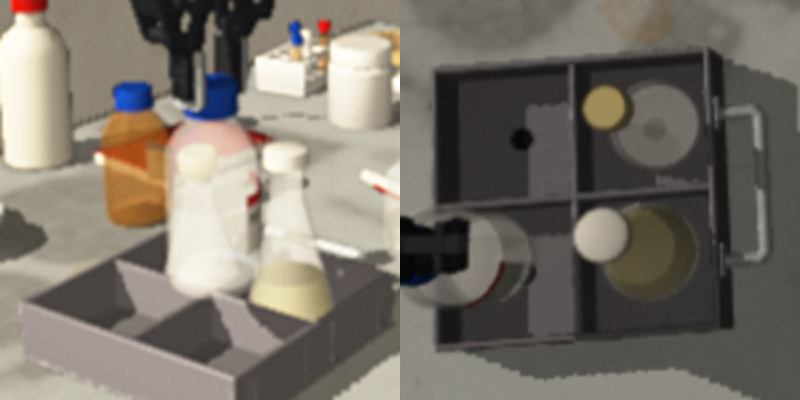

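```bash
python3 - <<'E'
from h import *
t=load('top')
print(onz(t,90+(488-400)/2.667-.3,220+258/2.667-.3,.079))
E
```

```text
[0.43042607 0.34732995 0.079     ]
```

Request:
{"api": "carry_out", "payload": {"commands": [6, 0, 0, 0, 0, 0, 15, 0, 0, 0, 20, 0, 0, 0, 15, 0, 0, 0, 8, 0, 0, 0, 0, 0]}}

```text
clock: 30.68
tcp_pos: [0.4221, 0.3508, 0.1263]
tcp_rot: [0.001, -0.007, 1.0, 0.01]
ft_force: [0.0, 0.2, -1.4]
finger_gap: 0.0328
```

```bash
python3 - <<'E'
from h import *
f=grab('side');a=cv2.resize(f['pixels'][190:340,180:330,::-1],(450,450),interpolation=cv2.INTER_CUBIC)
f=grab('top');b=cv2.resize(f['pixels'][220:370,90:240,::-1],(450,450),interpolation=cv2.INTER_CUBIC)
cv2.imwrite('pics/z24.png',cv2.resize(np.hstack([a,b]),(800,400)))
E
```

```text
(no output)
```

View pics/z24.png

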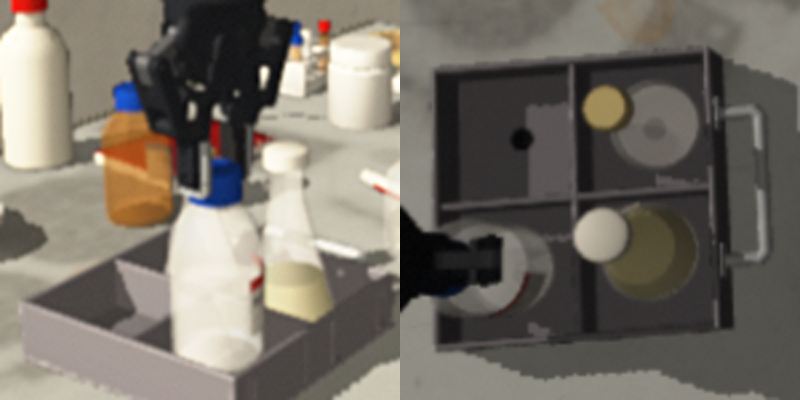

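Request:
{"api": "carry_out", "payload": {"commands": [1, -5, 5, 0, 0, 0, 5, 0, 0, 0, 3, 0, 0, 0, 2, 0]}}

```text
clock: 31.28
tcp_pos: [0.422, 0.3469, 0.1125]
tcp_rot: [0.002, -0.007, 1.0, 0.012]
ft_force: [0.5, -0.4, -2.1]
finger_gap: 0.033
```

Request:
{"api": "carry_out", "payload": {"commands": [0, 0, 2, 0, 0, 0, 1, 0]}}

```text
clock: 31.52
tcp_pos: [0.4221, 0.347, 0.1092]
tcp_rot: [0.002, -0.007, 1.0, 0.012]
ft_force: [-0.2, -0.5, -0.4]
finger_gap: 0.0329
```

Contact at the expected height (0.1092). Releasing.

Request:
{"api": "carry_out", "payload": {"commands": [0, 0, 0, 0, 0, 0, 0, 0, 0, 0, 0, 0, 0, 0, 0, 0], "jaw": 0.4}}

```text
clock: 32.02
tcp_pos: [0.4229, 0.3479, 0.1104]
tcp_rot: [0.003, -0.008, 1.0, 0.012]
ft_force: [0.3, -0.3, -0.6]
finger_gap: 0.0596
```

Request:
{"api": "carry_out", "payload": {"commands": [0, 0, -10, 0, 0, 0, -30, 0, 0, 0, -40, 0, 0, 0, -40, 0, 0, 0, -20, 0, 0, 0, 0, 0]}}

```text
clock: 32.78
tcp_pos: [0.4224, 0.344, 0.2586]
tcp_rot: [0.004, -0.008, 1.0, 0.013]
ft_force: [-0.7, 0.6, -0.6]
finger_gap: 0.0596
```

Request:
{"api": "carry_out", "payload": {"commands": [-14, -10, 0, 0, -28, -20, 0, 0, -38, -25, 0, 0, -38, -25, 0, 0, -38, -25, 0, 0, -38, -25, 0, 0, -30, -20, 0, 0, -14, -10, 0, 0]}}

```text
clock: 33.78
tcp_pos: [0.6705, 0.1772, 0.2466]
tcp_rot: [-0.001, -0.009, 1.0, 0.01]
ft_force: [-0.0, -0.4, 0.2]
finger_gap: 0.0595
```

Request:
{"api": "carry_out", "payload": {"commands": [0, 0, 0, 0]}}

```text
clock: 33.9
tcp_pos: [0.6709, 0.1757, 0.2448]
tcp_rot: [-0.003, -0.008, 1.0, 0.009]
ft_force: [-1.1, 0.6, -0.5]
finger_gap: 0.0595
```

Request:
{"api": "carry_out", "payload": {"commands": [-7, -8, 10, 0, 0, 0, 30, 0, 0, 0, 35, 0, 0, 0, 20, 0, 0, 0, 0, 0]}}

```text
clock: 34.52
tcp_pos: [0.6752, 0.1702, 0.1451]
tcp_rot: [-0.003, -0.01, 1.0, 0.01]
ft_force: [0.1, 0.3, 1.1]
finger_gap: 0.0602
```

```bash
python3 - <<'E'
from h import *
f=grab('side');a=cv2.resize(f['pixels'][160:290,180:290,::-1],(508,600),interpolation=cv2.INTER_CUBIC)
cv2.imwrite('pics/z25.png',a)
E
```

```text
(no output)
```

View pics/z25.png

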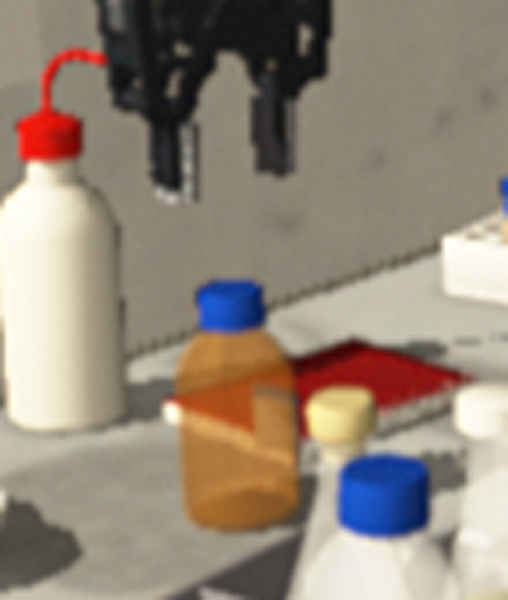

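Request:
{"api": "carry_out", "payload": {"commands": [-1, -4, 5, 0, 0, 0, 20, 0, 0, 0, 20, 0, 0, 0, 12, 0, 0, 0, 3, 0, 0, 0, 0, 0]}}

```text
clock: 35.33
tcp_pos: [0.6801, 0.1685, 0.0907]
tcp_rot: [0.002, -0.011, 1.0, 0.012]
ft_force: [-0.7, -0.0, -0.1]
finger_gap: 0.0596
```

```bash
python3 - <<'E'
from h import *
f=grab('side');a=cv2.resize(f['pixels'][180:260,195:265,::-1],(525,600),interpolation=cv2.INTER_CUBIC)
cv2.imwrite('pics/z26.png',a)
E
```

```text
(no output)
```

View pics/z26.png

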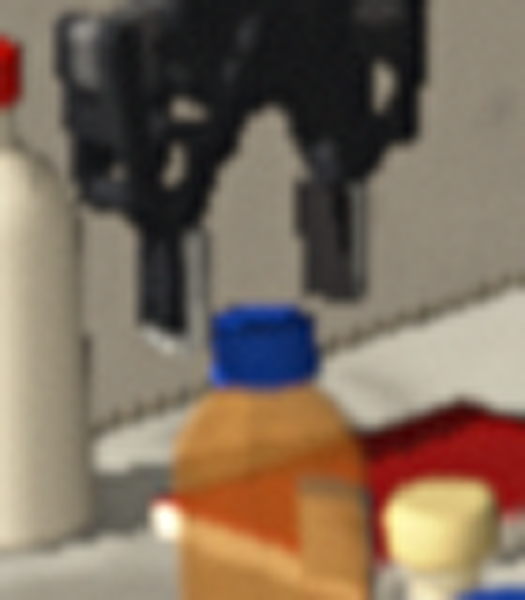

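Request:
{"api": "carry_out", "payload": {"commands": [3, -2, 4, 0, 0, 0, 4, 0, 0, 0, 0, 0]}}

```text
clock: 35.75
tcp_pos: [0.6776, 0.1667, 0.0837]
tcp_rot: [0.003, -0.011, 1.0, 0.012]
ft_force: [-0.2, 0.6, -0.2]
finger_gap: 0.0598
```

Request:
{"api": "carry_out", "payload": {"commands": [0, 0, 0, 0, 0, 0, 0, 0, 0, 0, 0, 0, 0, 0, 0, 0, 0, 0, 0, 0, 0, 0, 0, 0], "jaw": -1}}

```text
clock: 36.5
tcp_pos: [0.6782, 0.1669, 0.0842]
tcp_rot: [0.004, -0.011, 1.0, 0.012]
ft_force: [0.4, -0.3, -0.2]
finger_gap: 0.0315
```

Request:
{"api": "carry_out", "payload": {"commands": [0, 0, -5, 0, 0, 0, -15, 0, 0, 0, -10, 0, 0, 0, 0, 0]}}

```text
clock: 37.0
tcp_pos: [0.6776, 0.1661, 0.1162]
tcp_rot: [0.003, -0.011, 1.0, 0.012]
ft_force: [0.4, -0.3, -1.4]
finger_gap: 0.0318
```

```bash
python3 - <<'E'
from h import *
f=grab('side');a=cv2.resize(f['pixels'][160:290,180:290,::-1],(508,600),interpolation=cv2.INTER_CUBIC)
cv2.imwrite('pics/z27.png',a)
E
```

```text
(no output)
```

View pics/z27.png

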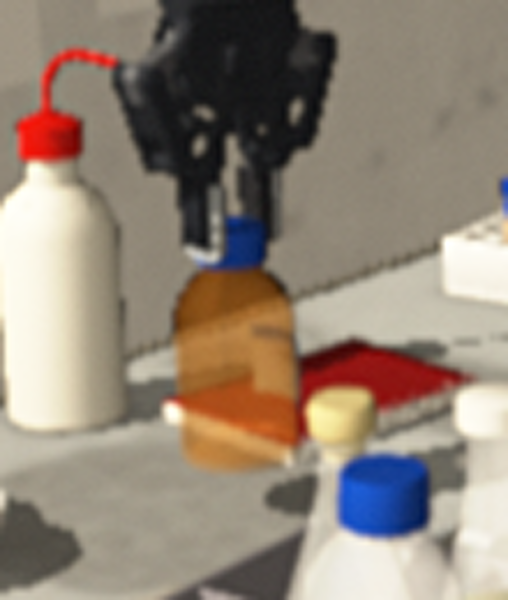

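Request:
{"api": "carry_out", "payload": {"commands": [0, 0, -15, 0, 0, 0, -30, 0, 0, 0, -35, 0, 0, 0, -30, 0, 0, 0, -20, 0, 0, 0, 0, 0]}}

```text
clock: 37.8
tcp_pos: [0.6761, 0.1622, 0.2528]
tcp_rot: [0.003, -0.011, 1.0, 0.012]
ft_force: [0.2, 0.6, -2.2]
finger_gap: 0.0319
```

Request:
{"api": "carry_out", "payload": {"commands": [10, 12, 0, 0, 18, 22, 0, 0, 26, 30, 0, 0, 26, 30, 0, 0, 26, 30, 0, 0, 26, 30, 0, 0, 16, 18, 0, 0, 8, 8, 0, 0]}}

```text
clock: 38.8
tcp_pos: [0.5044, 0.3441, 0.247]
tcp_rot: [-0.003, -0.01, 1.0, 0.009]
ft_force: [-0.1, 0.0, -1.1]
finger_gap: 0.0317
```

Request:
{"api": "carry_out", "payload": {"commands": [-10, 2, 0, 0, -2, 0, 20, 0, 0, 0, 30, 0, 0, 0, 15, 0, 0, 0, 0, 0]}}

```text
clock: 39.42
tcp_pos: [0.5177, 0.3466, 0.1789]
tcp_rot: [-0.003, -0.01, 1.0, 0.008]
ft_force: [-0.4, -0.7, -0.7]
finger_gap: 0.0318
```

```bash
python3 - <<'E'
from h import *
f=grab('side');a=cv2.resize(f['pixels'][190:340,180:330,::-1],(450,450),interpolation=cv2.INTER_CUBIC)
f=grab('top');b=cv2.resize(f['pixels'][220:370,90:240,::-1],(450,450),interpolation=cv2.INTER_CUBIC)
cv2.imwrite('pics/z28.png',cv2.resize(np.hstack([a,b]),(800,400)))
E
```

```text
(no output)
```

View pics/z28.png

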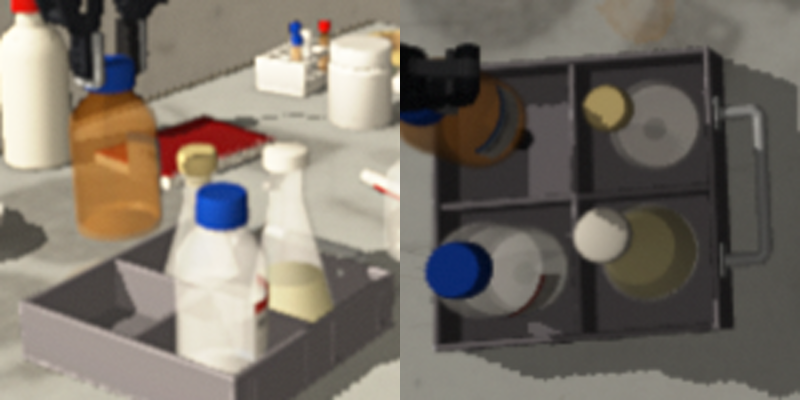

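Request:
{"api": "carry_out", "payload": {"commands": [0, 1, 15, 0, 0, 0, 25, 0, 0, 0, 18, 0, 0, 0, 8, 0, 0, 0, 0, 0]}}

```text
clock: 40.15
tcp_pos: [0.5194, 0.3511, 0.1143]
tcp_rot: [-0.0, -0.01, 1.0, 0.011]
ft_force: [-0.4, -0.1, -1.3]
finger_gap: 0.0318
```

```bash
python3 - <<'E'
from h import *
f=grab('side');a=cv2.resize(f['pixels'][190:340,180:330,::-1],(450,450),interpolation=cv2.INTER_CUBIC)
f=grab('top');b=cv2.resize(f['pixels'][220:370,90:240,::-1],(450,450),interpolation=cv2.INTER_CUBIC)
cv2.imwrite('pics/z29.png',cv2.resize(np.hstack([a,b]),(800,400)))
E
```

```text
(no output)
```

View pics/z29.png

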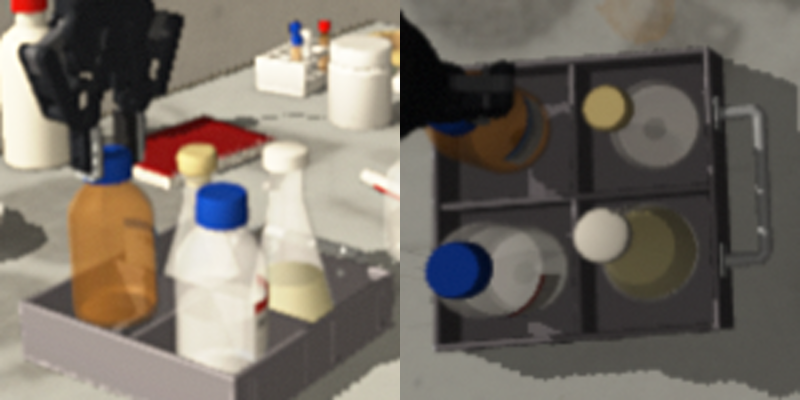

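Request:
{"api": "carry_out", "payload": {"commands": [3, -4, 8, 0, 0, 0, 8, 0, 0, 0, 4, 0, 0, 0, 0, 0]}}

```text
clock: 40.75
tcp_pos: [0.5171, 0.3481, 0.0952]
tcp_rot: [0.001, -0.01, 1.0, 0.012]
ft_force: [-0.8, 0.2, -2.0]
finger_gap: 0.032
```

Request:
{"api": "carry_out", "payload": {"commands": [0, 0, 4, 0, 0, 0, 2, 0]}}

```text
clock: 41.0
tcp_pos: [0.5174, 0.3485, 0.0892]
tcp_rot: [0.001, -0.01, 1.0, 0.012]
ft_force: [-3.4, -1.7, 8.4]
finger_gap: 0.032
```

Contact at the predicted height. Release, rise, and move clear.

Request:
{"api": "carry_out", "payload": {"commands": [0, 0, 0, 0, 0, 0, 0, 0, 0, 0, 0, 0, 0, 0, 0, 0], "jaw": 0.4}}

```text
clock: 41.5
tcp_pos: [0.5182, 0.3491, 0.0901]
tcp_rot: [0.002, -0.011, 1.0, 0.013]
ft_force: [-0.9, -0.0, -0.6]
finger_gap: 0.0599
```

Request:
{"api": "carry_out", "payload": {"commands": [0, 0, -10, 0, 0, 0, -30, 0, 0, 0, -40, 0, 0, 0, -40, 0, 0, 0, -40, 0, 0, 0, -10, 0]}}

```text
clock: 42.25
tcp_pos: [0.5175, 0.344, 0.2686]
tcp_rot: [0.003, -0.011, 1.0, 0.013]
ft_force: [-0.5, 0.2, 0.0]
finger_gap: 0.0595
```

Request:
{"api": "carry_out", "payload": {"commands": [-5, -20, 0, 0, -10, -40, 0, 0, -10, -40, 0, 0, -10, -40, 0, 0, -10, -40, 0, 0, -10, -40, 0, 0, -5, -20, 0, 0, 0, 0, 0, 0]}}

```text
clock: 43.25
tcp_pos: [0.5804, 0.0907, 0.2567]
tcp_rot: [-0.002, -0.01, 1.0, 0.011]
ft_force: [-0.1, 0.2, 0.1]
finger_gap: 0.0595
```

```bash
python3 - <<'E'
from h import *
f=grab('side');a=cv2.resize(f['pixels'][190:340,180:390,::-1],(448,320),interpolation=cv2.INTER_CUBIC)
f=grab('top');b=cv2.resize(f['pixels'][220:370,90:240,::-1],(320,320),interpolation=cv2.INTER_CUBIC)
cv2.imwrite('pics/z30.png',np.hstack([a,b]));cv2.imwrite('pics/top_end.png',f['pixels'][:,:,::-1])
E
```

```text
(no output)
```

View pics/z30.png

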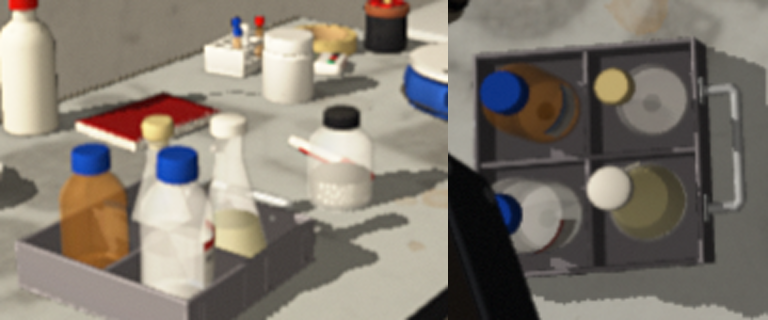

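View pics/top_end.png

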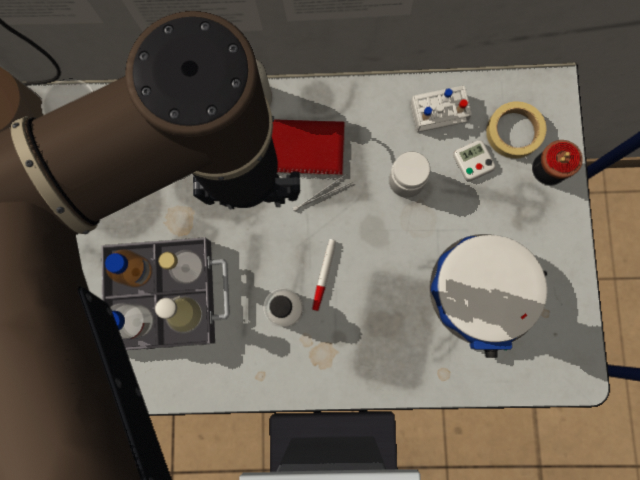

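All four stand upright in their bays, the flasks beside the handle. The jars are at (410,170) and (282,307), as at the start. The arm is clear and still.

```bash
python3 - <<'E'
from h import *
print(env.get_state()['clock'],env.get_state()['ft_force'],env.finish_job())
E
```

```text
the job is handed in; nothing more can be done
43.35 [-0.17838573  0.1379283   0.93663074] None
```

The carrier is loaded and the job handed in at 43.4 s. Both flasks went in first, in the two bays beside the handle. Then the tall clear bottle and the amber bottle went into the other two, all gripped by stopper or cap.

**Last checks:**
- Both final pictures show all four upright, one to a bay.
- Both jars are at the same picture positions as at the start.
- The gripper is open and clear of everything, with no external force beyond noise.
- Each piece met the bay floor at the expected height, 5 mm above its grasp height.

**What did not go cleanly:**
- **Tall flask pressed:** it had already reached the floor when I kept nudging it down. A test push read about 30 N at the wrist for a moment before I relaxed and released it. Earlier nudges may have pressed unseen, because the force was only read after a pause. The short flask and amber bottle touched down at about 8–10 N, the clear bottle too lightly to register.
- **Off centre:** the tall flask sits about 6 mm off its bay centre in each direction, by the top view. It is inside the walls.
- **Measurements that disagreed:** the two cameras differed by 3–6 mm on the caps and stoppers. The side view put the short flask's stopper 14–18 mm from the top view, against a cluttered background, so I trusted the top view there.
- **Fingertips:** open to 60 mm, they showed about 22–25 mm above the reported tool point, higher than I expected from the text. I set the grasp heights from the pictures instead.

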